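Turn the taro cake on the market griddle

ROBOT

A 6-joint arm with a two-finger parallel gripper is mounted at the origin on the work surface. World frame = base frame: x ahead of the robot, y to its left, z up, the work surface at z = 0. Lengths are in m, angles in degrees, forces in N, time in s.
With the tool pointing down it reaches from about 0.275 to 1 m from the base axis. Payload 8.4 kg.
Tool frame: the origin (TCP) lies between the finger pads; the fingertips stand 14 mm ahead of it and the grasp point (between the pads) lies 5 mm behind it; x points along the fingers, z is the direction in which the jaws open and shut, and the axes are right-handed (so a half turn about x gives the same grasp; the last joint's range is limited). The gripper opens to 85 mm and grips with 20 to 120 N. Pads are 22 mm wide; open, the fingers measure 114 mm over their backs; the gripper's body (76 mm by 85 mm) begins 54 mm behind the grasp point. The pads swing forward as they close: fully open they stand 13 mm farther back than shut.
Start: joints at [-74.221, 20.225, 93.587, -0, 66.188, -0.138], TCP at [0.171, -0.601, 0.245] pointing down, gripper open.
Joint ranges: [-150.9, 150.9], [-52.94, 120.26], [3.33, 152.33], [-74.26, 254.26], [0, 154.13], [-172.89, 172.89]. Speed limits (degrees/s): [127.2, 127.2, 159.86, 180, 180, 180].

INTERFACE

Orientations are given as a 3x3 rotation matrix whose columns are the frame's x, y, z axes.
In Python, from rig import manip, optics, ticket, spotter gives the robot as it stands. The module is installed in compiled form; this text tells all that it offers.
- The arm moves only by the tool jog_arm, never from a script. Its argument "commands" is one flat list of numbers, 7 for each row, row after row: the shift along the tool's x, y, z in m, then the turn, a rotation vector about the tool's x, y, z in degrees, then the finger opening in m, from 0 to 0.0854. In form: [dx, dy, dz, ax, ay, az, hand, dx, dy, dz, ax, ay, az, hand, ...]. A call has 1 to 20 rows; each row is the pose to reach, as a shift and turn from the pose measured when the call began, along the tool's axes at that moment; what a row does not reach only later rows make up. A row lasts 1/8 s, in which the tool goes at most 62.5 mm and 10.7 degrees, less where a joint would pass 70% of its speed; a pose out of reach is approached as far as the arm can. A call with a gripper value outside its range is refused whole. The fingers move at their own pace and stop on an object; "grip_force" is the grip in N (left out, the last holds). Time passes only in rows, so rows that repeat a pose let the fingers close. It gives the time, the measured TCP pose, the force and the opening at its end, in the units of the state.
- manip.get_obs(): the state, without advancing time (a new reading comes with each control period).
- optics.snapshot(name): name is "side" or "top" or "wrist"; returns a dict with "pixels" (420x560x3 uint8, blue, green, red), "vfov" (degrees; the focal length in pixels is half the picture's height over the tangent of half this angle, whatever the lens; pixels are square), "cx", "cy" (the principal point, pixels), "origin" and "attitude" of the camera in the world. Camera axes: x right, y down, z forward; pixel columns grow to the right and rows downward; lengths in m; the calibration is good to about 2 mm. A picture is of the moment at which its call begins. There is no depth.
- ticket.sign_off(): hands the job in, once; it reports no verdict.
Trained networks look in the newest picture that a camera, given by its name, has taken for a name from the list of things; names that differ only in an ending like _2 or _b are one class to them, and where a whole thing is asked for, a point or a joint stands for the part that bears it (a point fixed in the world has none). Each returns a list of dicts, best first, with "conf" (0 to 1); they miss things now and then, are a little off and sometimes report something else, mostly with a low value. They report only what shows in the picture. A call takes as long as a camera call. They do not tell look-alikes from the thing itself.
- spotter.find_in(camera, target): "box" ([left, top, width, height] in pixels, round what is visible of it).
The state is a dict: "time_s": time; "joint_pos": joint angles; "dq": joint speeds; "joint_torque": joint torques, N m; "eef_pos": TCP position; "orientation": TCP orientation; "wrist_force": force on the tool from outside, world axes, zero at the start; "wrist_torque": the same for the moment, N m; "finger_gap": finger opening in m.
Only numpy, scipy, OpenCV 4.12 (cv2) and the standard library are available. Lean on these libraries where they do the work, as an engineer would, in place of code of your own. Each camera call takes 0.05 s, during which the arm holds its last target.

TASK

The taro cake on the griddle is fried brown underneath. Take the turner from its tray, slide its blade under the cake and flip the cake over, low above the plate, so that it lies flat and wholly on the plate with its pale side down; then lay the turner back in its tray, blade flat on the tray's floor, and let go. Never touch the cake with the gripper, and leave the dish of finished cakes, the oil bottle and the jar where they stand.

Things in the scene. Friction and masses are not known exactly. Their poses are not given: they have to be found in the camera images.
- plate (a point): Middle of the top face of the griddle's fixed, level, flat black iron plate, about 90 mm above the table. Axes: x from the griddle's front (robot's side) to its back, y along its width, z up. The plate reaches 172 mm to front and back of this point and 220 mm to either side. Along the front runs an open grease trough 40 mm wide; the front face of the griddle lies at x = -220 mm.
- griddle: The whole steel griddle; origin under its middle, on the table, 20 mm in front of plate. Axes as plate's. Guards stand on the plate's back edge (inner face at plate x = +172 mm) and both sides (plate y = -220 and +220 mm), 36 mm high, the sides sloping down to 19 mm in their front third. A cake pushed against a guard slides no further, so that a blade kept on the plate wedges in under its rim.
- cake_center (a point): Centre (half-way up) of the taro cake on the plate: a firm, rigid disc 120 mm across half-way up, 14 mm thick, its edges bevelled 8 mm wide by 4 mm high, 70 to 140 g. z points out of the pale face, up at the start; the other face is brown. Friction is about 0.45 on the blade and 0.7 on the plate: it slides off a blade tilted over about 20 degrees unless the plate already stops its rim.
- turner_grip (a point): Grip point on the axis of the turner's round wooden handle (22 mm thick, 125 mm long), 45 mm behind its front end. Axes as blade_center's: it lies 137 mm behind (-x) and 58 mm above (+z) blade_center. The handle rises backwards at 0.20 rad to the blade's plane. At the start this point is about 64 mm above the table: the turner (200 g) rests on its blade alone, the handle free in the air.
- blade_center (a point): Middle of the turner's flat steel blade, 120 mm long, 80 mm wide and 2 mm thick. x points from the handle to the front edge (60 mm away), y across the blade (edges 40 mm away), z out of its upper face, up at the start. A thin shank climbs steeply from the middle of its rear edge to the handle; the turner is rigid.
- tray: The turner's fixed shallow dark steel tray, 290 mm long (x) and 150 mm wide (y), left or right of the griddle; origin at the middle of its underside, on the table; floor 5 mm above that, walls 5 mm thick and 14 mm high. The turner starts with its blade flat on the floor, pointing about along the tray's x, away from the robot.
- dish: White dish, 170 mm across, with two finished brown cakes on it, 45 mm high in all; loose, standing on the table on the other side of the griddle from the tray. Origin under its middle. To be left alone.
- oil: Amber oil bottle, 64 mm across and 200 mm high, loose, standing on the table near the griddle's left back corner. Origin under its middle. To be left alone.
- jar: Glass seasoning jar, 72 mm across and 100 mm high, loose, standing on the table near the griddle's right back corner. Origin under its middle. To be left alone.
Not all that is in view belongs to the job. Of the things that look like the part that bears cake_center, the smallest one is meant.

How it is judged:
By the outcome, as a careful person would: the job done as asked, in the order asked, and still so for the second after the job is handed in, with the robot touching nothing.
It also fails if it takes over 72 s, if anything falls off the work surface, if the arm or the gripper's body presses on something with over 40 N, if the wrist force passes 120 N, or if a joint passes its speed limit or range.

## Working session

There is one attempt and no reset: what is moved stays moved. The work goes in short steps, Python scripts to look and compute and a tool call to move; the robot and the scene stay as the last step left them, time stands still between calls to the robot, and variables do not carry over. Pictures are saved under pics/ and viewed, and the job is handed in when it is done.

Besides the shell and the picture viewer there is one more tool, called after "Call:" by a JSON object that holds its "method" and its "body". jog_arm: Moves the arm, as the interface text tells. Its arguments: {"type":"object","properties":{"commands":{"type":"array"},"grip_force":{"type":"number"}},"required":["commands"]}

```bash
mkdir -p pics; cat > h.py <<'E'
import numpy as np, cv2
from rig import manip, optics, ticket, spotter
def snap(n,f):
    s=optics.snapshot(n); cv2.imwrite('pics/'+f,s['pixels']); return s
def foc(s): return s['pixels'].shape[0]/2/np.tan(np.radians(s['vfov'])/2)
def ray(s,u,v):
    d=np.array([(u-s['cx'])/foc(s),(v-s['cy'])/foc(s),1.]); return np.array(s['attitude'])@d
def atz(s,u,v,z):
    d=ray(s,u,v); o=np.array(s['origin']); return o+d*(z-o[2])/d[2]
def proj(s,P):
    p=np.array(s['attitude']).T@(np.array(P)-np.array(s['origin'])); return p[:2]/p[2]*foc(s)+[s['cx'],s['cy']]
E
python3 - <<'E'
from h import *
np.set_printoptions(precision=4,suppress=True)
for c in ["top","side","wrist"]:
    s=snap(c,c+'0.png'); print(c,s['vfov'],s['cx'],s['cy'],s['origin'],np.array(s['attitude']).round(4).tolist())
    for t in ["cake_center","turner_grip","blade_center","tray","griddle","dish","oil","jar"]:
        print(t,[(r['box'],round(r['conf'],2)) for r in spotter.find_in(c,t)])
print(manip.get_obs())
E
```

```text
top 52.13116280126882 273.73358316286857 213.75680968847263 [0.3953 0.012  1.3905] [[0.016, -0.998, 0.0607], [-0.9996, -0.0172, -0.0201], [0.0211, -0.0604, -0.998]]
cake_center [([321.0, 264.7, 51.1, 50.7], 0.81), ([244.1, 160.7, 41.3, 36.2], 0.79), ([145.0, 275.1, 52.3, 54.5], 0.73)]
turner_grip [([148.1, 176.6, 28.8, 84.7], 0.61)]
blade_center [([147.8, 171.5, 28.2, 93.4], 0.88)]
tray [([139.0, 158.6, 49.0, 91.2], 0.74)]
griddle [([180.1, 105.5, 162.8, 153.7], 0.74)]
dish [([353.8, 186.7, 52.6, 50.3], 0.91), ([134.7, 158.3, 54.3, 95.0], 0.55)]
oil [([134.5, 119.2, 31.5, 27.3], 0.57), ([151.6, 173.1, 25.7, 91.0], 0.36)]
jar [([364.4, 122.4, 29.6, 28.1], 0.94)]
side 51.008963310604784 279.8581243665022 208.08782360232922 [0.3802 0.6921 0.9272] [[-0.9919, -0.092, 0.0873], [-0.1266, 0.7625, -0.6344], [-0.0082, -0.6404, -0.768]]
cake_center [([353.8, 318.0, 80.4, 74.2], 0.92), ([213.6, 186.8, 51.6, 41.7], 0.79), ([344.6, 148.3, 56.3, 42.6], 0.56), ([98.2, 134.2, 237.5, 188.9], 0.22)]
turner_grip [([206.2, 332.0, 132.5, 39.5], 0.63)]
blade_center [([203.0, 333.5, 137.5, 41.5], 0.68)]
tra
[... 438 characters left out ...]
9618, -0.259, -0.0887], [-0.001, 0.3273, -0.9449]]
cake_center []
turner_grip []
blade_center []
tray []
griddle []
dish []
oil []
jar []
{'time_s': 1.35, 'joint_pos': array([-74.2206,  20.2255,  93.5864,   0.0006,  66.1915,  -0.1368]), 'dq': array([-0.1039,  0.0518,  0.0662,  0.0393,  0.0616,  0.0996]), 'joint_torque': array([ -0.0002, -60.5181, -34.2433,  -0.0001,   0.0012,   0.    ]), 'eef_pos': array([ 0.1714, -0.601 ,  0.2453]), 'orientation': array([[-0.    ,  0.9617,  0.2742],
       [ 0.0001,  0.2742, -0.9617],
       [-1.    ,  0.    , -0.0001]]), 'wrist_force': array([-0.2326, -0.2025,  0.3474]), 'wrist_torque': array([ 0.047 ,  0.0256, -0.0029]), 'finger_gap': 0.08537004650842302}
```

View pics/top0.png

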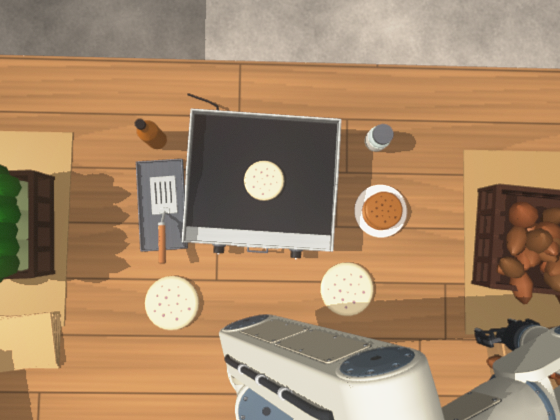

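View pics/side0.png

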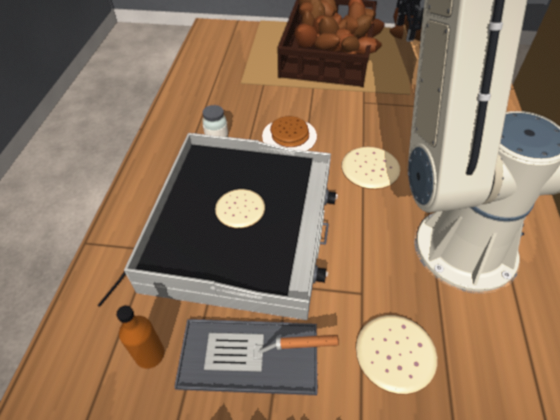

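The candidates for the cake in the top view are the disc on the griddle (264,181) and two larger pale discs on the table, (171,302) and (347,290). The one on the plate is the smallest, so it's the cake. The tray with the turner is on the left (+y) at about (162,205). I'll check these with close crops.

```bash
python3 - <<'E'
import cv2
t=cv2.imread('pics/top0.png'); 
c=t[95:270,125:345]; cv2.imwrite('pics/c1.png',cv2.resize(c,None,fx=3.4,fy=3.4,interpolation=cv2.INTER_CUBIC))
s=cv2.imread('pics/side0.png'); c=s[130:400,90:350]; cv2.imwrite('pics/c2.png',cv2.resize(c,None,fx=2.2,fy=2.2,interpolation=cv2.INTER_CUBIC))
E
```

```text
(no output)
```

View pics/c1.png

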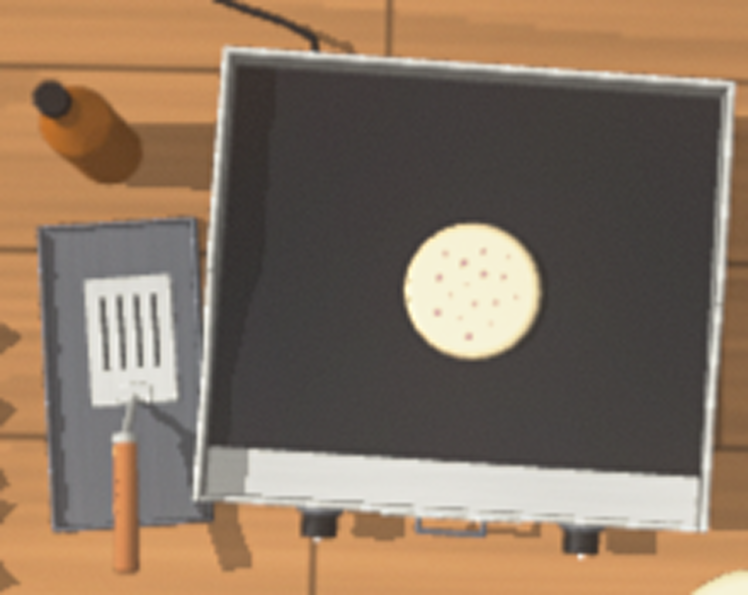

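View pics/c2.png

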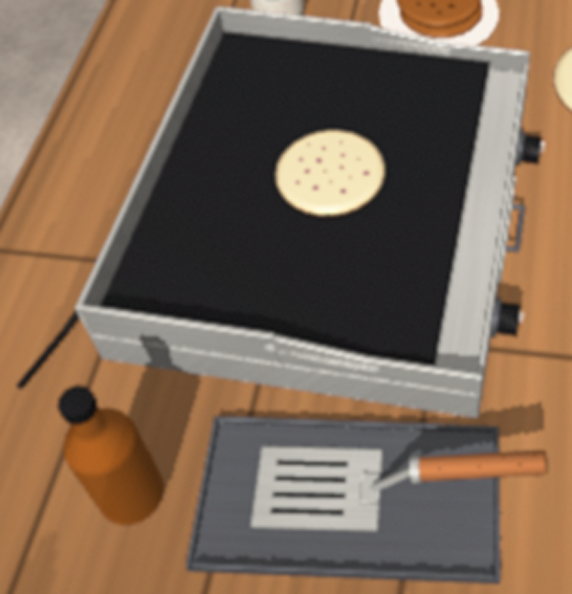

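```bash
cat > m1.py <<'E'
from h import *
np.set_printoptions(precision=4,suppress=True)
T=optics.snapshot('top');S=optics.snapshot('side')
def t(X,Y,z): return atz(T,125+(X+.5)/3.4-.5,95+(Y+.5)/3.4-.5,z)
def sd(X,Y,z): return atz(S,90+(X+.5)/2.2-.5,130+(Y+.5)/2.2-.5,z)
print('cake top z.104',t(472.5,291,.104),'side',sd(330,172,.104))
# ellipse fit
for n,s in(('top',T),('side',S)):
    im=s['pixels'].astype(int); m=((im[...,0]>120)&(im[...,2]>180)).astype(np.uint8)
    c=proj(s,t(472.5,291,.1)); 
    k,l,st,ce=cv2.connectedComponentsWithStats(m); i=l[int(c[1]),int(c[0])]
    print(n,st[i],ce[i],atz(s,*ce[i],.100))
    cn,_=cv2.findContours((l==i).astype(np.uint8),cv2.RETR_EXTERNAL,cv2.CHAIN_APPROX_NONE)
    P=np.array([atz(s,*p[0],.0985)[:2] for p in cn[0]]).astype(np.float32); print(cv2.minEnclosingCircle(P))
z=.126
print('guard top corners top: BL',t(228,50,z),'BR',t(732,86,z),'side BL',sd(80,308,z),'BR',sd(219,12,z))
z=.109
print('front corners: FL',t(198,499,z),'FR',t(706,528,z),'side FL',sd(480,378,z),'FR',sd(527,55,z))
print('plate front edge .09', t(208,447,.09),t(700,475,.09), sd(436,362,.09),sd(489,64,.09))
z=.006
print('blade', [t(*p,z)[:2] for p in((85,280),(169,275),(178,401),(92,406))])
print('blade side', [sd(*p,.006)[:2] for p in((250,528),(261,448),(382,450),(377,532))])
print('tray', [t(*p,.014)[:2] for p in((38,228),(195,217),(213,521),(54,531))])
print('tray side', [sd(*p,.014)[:2] for p in((188,569),(218,417),(498,431),(499,579))])
E
python3 m1.py
```

```text
cake top z.104 [0.5743 0.0182 0.104 ] side [0.571  0.0233 0.104 ]
top [ 244  161   39   39 1212] [263.2261 180.104 ] [0.5752 0.0194 0.1   ]
((0.5757104754447937, 0.018765496090054512), 0.05990629643201828)
side [ 216  190   48   38 1428] [239.5364 208.173 ] [0.5723 0.0209 0.1   ]
((0.5728875994682312, 0.017790770158171654), 0.060470130294561386)
guard top corners top: BL [0.78   0.2363 0.126 ] BR [ 0.7577 -0.2076  0.126 ] side BL [0.7748 0.239  0.126 ] BR [ 0.7524 -0.1994  0.126 ]
front corners: FL [0.3865 0.2544 0.109 ] FR [ 0.3681 -0.1903  0.109 ] side FL [0.3843 0.2574 0.109 ] FR [ 0.365 -0.185  0.109]
plate front edge .09 [0.4325 0.2505 0.09  ] [ 0.4148 -0.1876  0.09  ] [0.4281 0.2354 0.09  ] [ 0.4105 -0.1836  0.09  ]
blade [array([0.5915, 0.3867]), array([0.5978, 0.3074]), array([0.4779, 0.2954]), array([0.4718, 0.3761])]
blade side [array([0.588 , 0.3864]), array([0.596 , 0.3069]), array([0.4752, 0.294 ]), array([0.4677, 0.3752])]
tray [array([0.639 , 0.4303]), array([0.6525, 0.2829]), array([0.3655, 0.2578]), array([0.3539, 0.4054])]
tray side [array([0.6338, 0.4328]), array([0.6451, 0.2831]), array([0.3618, 0.2633]), array([0.3503, 0.4063])]
```

```bash
cat >> h.py <<'E'
from scipy.spatial.transform import Rotation as Ro
def rel(p,R,o=None):
    "shift (m) and rotvec (deg) in current tool frame to reach world pose p,R"
    o=o or manip.get_obs(); R0=np.array(o['orientation']); p0=np.array(o['eef_pos'])
    return np.r_[R0.T@(np.array(p)-p0), Ro.from_matrix(R0.T@R).as_rotvec(degrees=True)]
def toolR(phi,yaw):
    "tool x at angle phi from up (90 fwd,180 down) in vertical plane of heading yaw; jaws along -left"
    f,y=np.radians(phi),np.radians(yaw); h=np.array([np.cos(y),np.sin(y),0]); l=np.array([-np.sin(y),np.cos(y),0]); u=np.array([0,0,1.])
    x=np.sin(f)*h+np.cos(f)*u; z=-l; return np.c_[x,np.cross(z,x),z]
def log():
    import json; o=manip.get_obs()
    open('log.jsonl','a').write(json.dumps({k:np.array(o[k]).tolist() for k in('joint_pos','eef_pos','orientation')})+'\n'); return o
E
python3 - <<'E'
from h import *
np.set_printoptions(precision=3,suppress=True)
log()
print(rel([.45,-.05,.33],toolR(165,0)))
E
```

```text
[-0.085  0.419 -0.454 15.823 -2.084 14.902]
```

Call:
{"method": "jog_arm", "body": {"commands": [-0.06,0.1,-0.1,0,0,0,0.085,-0.085,0.419,-0.454,15.8,-2.1,14.9,0.085,-0.085,0.419,-0.454,15.8,-2.1,14.9,0.085,-0.085,0.419,-0.454,15.8,-2.1,14.9,0.085,-0.085,0.419,-0.454,15.8,-2.1,14.9,0.085,-0.085,0.419,-0.454,15.8,-2.1,14.9,0.085,-0.085,0.419,-0.454,15.8,-2.1,14.9,0.085,-0.085,0.419,-0.454,15.8,-2.1,14.9,0.085,-0.085,0.419,-0.454,15.8,-2.1,14.9,0.085,-0.085,0.419,-0.454,15.8,-2.1,14.9,0.085,-0.085,0.419,-0.454,15.8,-2.1,14.9,0.085]}}

```text
time_s: 2.82
eef_pos: [0.4514, -0.0452, 0.3312]
orientation: [[0.261, 0.965, 0.008], [0.002, 0.008, -1.0], [-0.965, 0.261, -0.0]]
wrist_force: [0.3, -0.0, -0.8]
finger_gap: 0.0849
```

```bash
python3 - <<'E'
from h import *
np.set_printoptions(precision=3,suppress=True)
o=log(); print(o['time_s'],o['joint_pos'],o['eef_pos'],o['orientation'])
s5=np.radians(5.5)
print(rel([.34,.322,.22],toolR(140,5.5)))
E
```

```text
2.825 [ -7.382  -8.49  116.359   2.434  57.182  81.107] [ 0.451 -0.045  0.331] [[ 0.261  0.965  0.008]
 [ 0.002  0.008 -1.   ]
 [-0.965  0.261 -0.   ]]
[ 0.079 -0.134 -0.368 -4.507  2.343 24.876]
```

```bash
python3 - <<'E'
from h import *
np.set_printoptions(precision=3,suppress=True)
print(rel([.298,.319,.17],toolR(140,5.5)))
E
```

```text
[ 0.116 -0.187 -0.365 -4.507  2.343 24.876]
```

Call:
{"method": "jog_arm", "body": {"commands": [0.116,-0.187,-0.365,-4.5,2.3,24.9,0.085,0.116,-0.187,-0.365,-4.5,2.3,24.9,0.085,0.116,-0.187,-0.365,-4.5,2.3,24.9,0.085,0.116,-0.187,-0.365,-4.5,2.3,24.9,0.085,0.116,-0.187,-0.365,-4.5,2.3,24.9,0.085,0.116,-0.187,-0.365,-4.5,2.3,24.9,0.085,0.116,-0.187,-0.365,-4.5,2.3,24.9,0.085,0.116,-0.187,-0.365,-4.5,2.3,24.9,0.085,0.116,-0.187,-0.365,-4.5,2.3,24.9,0.085]}}

```text
time_s: 3.95
eef_pos: [0.3437, 0.2494, 0.2431]
orientation: [[0.583, 0.802, 0.133], [0.082, 0.105, -0.991], [-0.809, 0.588, -0.005]]
wrist_force: [-0.1, 0.2, -0.7]
finger_gap: 0.0852
```

```bash
python3 - <<'E'
from h import *
np.set_printoptions(precision=3,suppress=True)
o=log(); print(o['time_s'],o['joint_pos'],o['eef_pos'],o['orientation'])
s=snap('wrist','w1.png'); 
for t in ["turner_grip","blade_center"]: print(t,[(r['box'],round(r['conf'],2)) for r in spotter.find_in('wrist',t)])
b=np.array([.533,.341,.006]); R=Ro.from_euler('z',5.5,degrees=True).as_matrix()
for n,q in dict(grip=(-.137,0,.058),front=(-.0929,0,.0491),back=(-.2154,0,.0739),bl=(-.06,.04,0),br=(-.06,-.04,0)).items(): print(n,proj(s,b+R@q), proj(optics.snapshot('top'),b+R@q))
E
```

```text
3.95 [ 55.317  -8.898 136.249 -47.185  36.133 172.768] [0.344 0.249 0.243] [[ 0.583  0.802  0.133]
 [ 0.082  0.105 -0.991]
 [-0.809  0.588 -0.005]]
turner_grip [([185.8, 101.9, 79.6, 227.1], 0.57)]
blade_center [([185.3, 99.8, 81.4, 228.3], 0.88)]
grip [208.98  239.723] [161.732 237.651]
front [214.816 199.816] [161.499 223.443]
back [196.547 324.596] [162.15  263.532]
bl [191.826 185.658] [152.007 214.8  ]
br [258.167 187.826] [176.975 212.846]
```

View pics/w1.png

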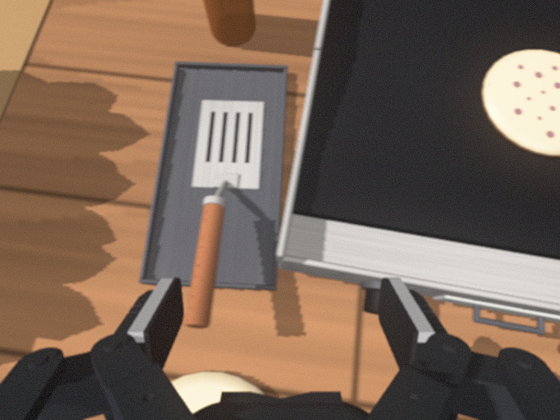

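```bash
cat > kin.py <<'E'
import numpy as np, json
from scipy.spatial.transform import Rotation as Ro
from scipy.optimize import least_squares
def ry(a): return Ro.from_euler('y',a,degrees=True).as_matrix()
def rz(a): return Ro.from_euler('z',a,degrees=True).as_matrix()
M=np.array([[0,0,-1],[0,1,0],[1,0,0]],float) # cols tool x=lz, y=ly, z=-lx
def fk(q,k):
    h,a1,L2,a3,L3,d6=k
    R=rz(q[0]); p=np.array([0,0,h])+R@[a1,0,0]
    R=R@ry(q[1]); p=p+R@[0,0,L2]
    R=R@ry(q[2]); p=p+R@[a3,0,L3]
    R=R@rz(q[3])@ry(q[4])@rz(q[5]); p=p+R@[0,0,d6]
    return p,R@M
LO=np.array([-150.9,-52.94,3.33,-74.26,0,-172.89]);HI=np.array([150.9,120.26,152.33,254.26,154.13,172.89])
def fit():
    D=[json.loads(l) for l in open('log.jsonl')]
    def f(k): return np.concatenate([fk(d['joint_pos'],k)[0]-d['eef_pos'] for d in D]+[(np.array(k)-[.3,0,.4,0,.4,.25])*1e-4])
    r=least_squares(f,[.3,0,.4,0,.4,.25]); return r.x,D
def ik(p,R,q0,k):
    def f(q):
        P,S=fk(q,k); return np.r_[(P-p)*10,(Ro.from_matrix(S.T@R).as_rotvec())*3]
    r=least_squares(f,np.clip(q0,LO+.01,HI-.01),bounds=(LO,HI)); return r.x,np.abs(r.fun).max()
if __name__=='__main__':
    np.set_printoptions(precision=4,suppress=True)
    k,D=fit(); print(k)
    for d in D:
        p,R=fk(d['joint_pos'],k); print(p-d['eef_pos'],np.abs(R-d['orientation']).max())
E
python3 kin.py; python3 - <<'E'
from h import *
np.set_printoptions(precision=3,suppress=True)
o=manip.get_obs()
R=toolR(140,5.5)@np.diag([1,-1,-1]); print(rel([.30,.319,.20],R)); print(rel([.30,.319,.20],toolR(140,5.5)))
E
```

```text
[0.2917 0.0024 0.5664 0.0582 0.4923 0.3257]
[-0.0014 -0.0004  0.0002] 4.440892098500626e-16
[-0.0002 -0.0016 -0.0002] 4.822531263215524e-16
[ 0.0002 -0.0001 -0.0001] 4.440892098500626e-16
[   0.015   -0.053   -0.077 -178.462   -6.143   -2.234]
[ 0.015 -0.053 -0.077  1.419 -1.434  3.943]
```

Call:
{"method": "jog_arm", "body": {"commands": [0.0,-0.02,-0.04,-90,0,0,0.085,0.0,-0.02,-0.04,-90,0,0,0.085,0.0,-0.02,-0.04,-90,0,0,0.085,0.0,-0.02,-0.04,-90,0,0,0.085,0.0,-0.02,-0.04,-90,0,0,0.085,0.0,-0.02,-0.04,-90,0,0,0.085,0.0,-0.02,-0.04,-90,0,0,0.085,0.0,-0.02,-0.04,-90,0,0,0.085,0.015,-0.053,-0.077,-178.46,-6.14,-2.23,0.085,0.015,-0.053,-0.077,-178.46,-6.14,-2.23,0.085,0.015,-0.053,-0.077,-178.46,-6.14,-2.23,0.085,0.015,-0.053,-0.077,-178.46,-6.14,-2.23,0.085,0.015,-0.053,-0.077,-178.46,-6.14,-2.23,0.085,0.015,-0.053,-0.077,-178.46,-6.14,-2.23,0.085,0.015,-0.053,-0.077,-178.46,-6.14,-2.23,0.085,0.015,-0.053,-0.077,-178.46,-6.14,-2.23,0.085,0.015,-0.053,-0.077,-178.46,-6.14,-2.23,0.085,0.015,-0.053,-0.077,-178.46,-6.14,-2.23,0.085]}}

```text
time_s: 6.6
eef_pos: [0.3002, 0.3187, 0.1995]
orientation: [[0.64, -0.763, -0.094], [0.061, -0.072, 0.996], [-0.766, -0.643, 0.0]]
wrist_force: [-0.9, -0.2, -0.1]
finger_gap: 0.0851
```

```bash
cat > plan.py <<'E'
from h import *; from kin import *
np.set_printoptions(precision=3,suppress=True)
o=log(); k,D=fit(); print(o['time_s'],o['joint_pos'],o['eef_pos'],k.round(4))
F=np.diag([1.,-1,-1])
xh=np.array([.999,-.0462,0]); yh=np.array([.0462,.999,0]); PC=np.array([.591,.025,.09]); YG=-2.65
def turner2tool(bc,th,yaw,phi0,gb):
    "blade centre world, pitch nose-down th deg, yaw deg, grasp tool angle phi0 at th=0, gb m behind grip pt -> TCP pose"
    R=Ro.from_euler('zy',[yaw,th],degrees=True) if False else Ro.from_matrix(rz(yaw)@ry(th))
    R=R.as_matrix()
    g=bc+R@np.array([-.137-gb*np.cos(.2),0,.058+gb*np.sin(.2)])
    Rt=R@toolR(phi0,0)@F
    return g+.005*Rt[:,0],Rt
E
cat > p2.py <<'E'
from plan import *
for phi0 in (135,140,150):
  for gb in (.025,):
    print('phi0',phi0)
    q=o['joint_pos']
    p,R=turner2tool(np.array([.533,.341,.006]),0,5.5,phi0,gb); qq,e=ik(p,R,q,k); print('tray',p,qq,e)
    for Px in (-.06,-.03,0,.03):
        qq=q.copy()
        for th in (0,30,60,90,105):
            P=PC+xh*Px; Rb=rz(YG)@ry(th)
            bc=P+[0,0,.003]-Rb@[.06,0,0]
            p,R=turner2tool(bc,th,YG,phi0,gb); qq,e=ik(p,R,qq,k); print(Px,th,p,qq,round(e,4))
E
python3 p2.py
```

```text
6.6 [ 72.965   2.988 135.714 -61.608  42.461  25.431] [0.3   0.319 0.2  ] [0.293 0.002 0.567 0.059 0.493 0.326]
phi0 135
tray [0.376 0.326 0.065] [ 64.833  23.655 129.869 -74.26   37.132  37.794] 0.384502597406408
-0.06 0 [0.313 0.038 0.152] [ 29.455 -12.122 152.33  -72.841  22.881   8.23 ] 0.3383
-0.06 30 [0.372 0.035 0.253] [  7.72  -12.556 129.716  -3.587  48.13  -77.58 ] 0.0
-0.06 60 [0.474 0.03  0.311] [  2.723  11.443  98.265   1.393  85.23  -84.925] 0.0
-0.06 90 [0.59  0.025 0.311] [  1.003  39.434  66.117   2.963 119.358 -85.962] 0.0
-0.06 105 [0.645 0.023 0.288] [  0.585  54.222  49.346   4.057 136.321 -85.445] 0.0
-0.03 0 [0.343 0.036 0.152] [ 19.277 -12.937 152.33  -74.26   14.482   1.239] 0.3242
-0.03 30 [0.402 0.034 0.253] [  6.753  -9.054 127.122  -3.305  47.172 -78.663] 0.0
-0.03 60 [0.504 0.029 0.311] [  2.449  14.232  94.689   1.321  86.023 -85.165] 0.0
-0.03 90 [0.62  0.024 0.311] [  0.874  42.436  60.707   2.931 121.769 -85.963] 0.0
-0.03 105 [0.675 0.021 0.288] [  0.483  57.842  42.112   4.217 139.933 -85.202] 0.0
0 0 [0.373 0.035 0.152] [ 12.588 -10.794 150.576 -
[... 3558 characters left out ...]
3   2.014 115.461  -0.     62.525 -83.047] 0.0
0 60 [0.532 0.028 0.312] [  1.663  25.477  82.725   2.201 101.719 -85.816] 0.0
0 90 [0.65  0.022 0.312] [  0.568  53.82   47.227   4.236 138.836 -85.199] 0.0
0 105 [0.704 0.02  0.289] [  0.216  67.284  31.158   7.102 154.13  -82.747] 0.1179
0.03 0 [0.402 0.034 0.152] [  9.784  -1.574 143.662 -36.233  10.494 -43.417] 0.0
0.03 30 [0.461 0.031 0.253] [  3.852   4.915 112.318  -0.     62.767 -83.498] 0.0
0.03 60 [0.562 0.026 0.312] [  1.484  28.24   78.4     2.123 103.286 -85.93 ] 0.0
0.03 90 [0.68  0.021 0.312] [  0.468  57.609  39.723   4.442 142.549 -84.911] 0.0
0.03 105 [0.734 0.018 0.289] [  0.036  68.735  27.102   7.651 154.13  -82.163] 0.2617
```

```bash
cat > p3.py <<'E'
from plan import *
for phi0 in (150,155,160):
  for gb in (0,.015):
    print('phi0',phi0,gb)
    q=o['joint_pos']
    p,R=turner2tool(np.array([.533,.341,.006]),0,5.5,phi0,gb); qq,e=ik(p,R,q,k); print('tray',p,qq,round(e,4))
    p,R=turner2tool(np.array([.533,.341,.106]),0,5.5,phi0,gb); qq,e=ik(p,R,q,k); print('tray+.1',qq,round(e,4))
    for Px in (-.06,-.03):
        qq=np.array([0,20,90,0,60,-85.])
        for th in (0,8,105,110):
            P=PC+xh*Px; Rb=rz(YG)@ry(th)
            bc=P+[0,0,.003]-Rb@[.06,0,0]
            p,R=turner2tool(bc,th,YG,phi0,gb); qq,e=ik(p,R,qq,k); print(Px,th,p,qq,round(e,4))
E
python3 p3.py
```

```text
6.6 [ 72.965   2.988 135.714 -61.608  42.461  25.431] [0.3   0.319 0.2  ] [0.293 0.002 0.567 0.059 0.493 0.326]
phi0 150 0
tray [0.399 0.328 0.06 ] [ 52.771  23.436 129.731 -74.26   22.243  26.544] 0.0381
tray+.1 [ 52.842  10.803 127.498 -48.693  29.308  -1.996] 0.0
-0.06 0 [0.337 0.037 0.147] [ 14.292  -8.09  150.073 -42.943  12.349 -32.946] 0.0
-0.06 8 [0.346 0.036 0.173] [ 10.61  -10.091 142.341 -11.022  26.708 -67.805] 0.0
-0.06 105 [0.633 0.023 0.267] [  0.513  61.394  47.17    5.511 146.292 -84.592] 0.0
-0.06 110 [0.648 0.022 0.257] [  0.445  65.89   42.357   6.415 151.588 -83.814] 0.0
-0.03 0 [0.367 0.035 0.147] [ 11.888  -4.483 147.347 -42.495  10.707 -35.349] 0.0
-0.03 8 [0.376 0.035 0.173] [  9.078  -6.48  139.645 -10.149  25.603 -69.935] 0.0
-0.03 105 [0.663 0.022 0.267] [  0.416  65.018  39.525   5.986 150.302 -84.002] 0.0
-0.03 110 [0.678 0.021 0.257] [  0.313  68.658  35.934   7.076 154.13  -83.055] 0.0572
phi0 150 0.015
tray [0.384 0.327 0.063] [ 54.402  22.558 130.912 -74.26   22.878  28.079] 0.0328
tray+.1 [ 54.462   9.654 128.454 -48.479  30.246  -0.85 ] 0.0
-0.06 0
[... 3269 characters left out ...]
8    34.289 -27.179] 0.0
-0.06 0 [0.321 0.037 0.149] [ 11.483  -8.703 145.013 -11.533  24.69  -66.185] 0.0
-0.06 8 [0.331 0.037 0.178] [  8.668  -8.203 137.312  -3.703  39.176 -76.051] 0.0
-0.06 105 [0.64  0.023 0.281] [  0.42   64.762  44.924   7.401 154.13  -83.012] 0.0517
-0.06 110 [0.656 0.022 0.271] [  0.211  66.351  45.001   8.46  154.13  -82.133] 0.2232
-0.03 0 [0.351 0.036 0.149] [  9.758  -5.142 142.275 -10.554  23.655 -68.634] 0.0
-0.03 8 [0.361 0.036 0.178] [  7.528  -4.797 134.542  -3.384  38.487 -77.39 ] 0.0
-0.03 105 [0.67  0.021 0.281] [  0.219  66.052  41.04    8.003 154.13  -82.343] 0.1855
-0.03 110 [0.686 0.021 0.271] [ -0.017  67.539  41.191   9.332 154.13  -81.19 ] 0.3574
```

```bash
python3 - <<'E'
from plan import *
p,R=turner2tool(np.array([.533,.341,.006]),0,5.5,154,0)
print(p); print(rel(p-.08*R[:,0],R,o)); print(rel(p,R,o))
E
```

```text
6.6 [ 72.965   2.988 135.714 -61.608  42.461  25.431] [0.3   0.319 0.2  ] [0.293 0.002 0.567 0.059 0.493 0.326]
[0.399 0.328 0.06 ]
[ 0.093 -0.005 -0.    -0.081 -0.028 13.995]
[ 0.171  0.014  0.    -0.081 -0.028 13.995]
```

Call:
{"method": "jog_arm", "body": {"commands": [0.093,-0.005,0,0,0,14,0.06,0.093,-0.005,0,0,0,14,0.06,0.093,-0.005,0,0,0,14,0.06,0.12,0.001,0,0,0,14,0.06,0.145,0.007,0,0,0,14,0.06,0.171,0.014,0,0,0,14,0.06,0.171,0.014,0,0,0,14,0.06]}}

```text
time_s: 7.48
eef_pos: [0.3982, 0.3272, 0.0586]
orientation: [[0.435, -0.896, -0.093], [0.039, -0.084, 0.996], [-0.899, -0.437, -0.001]]
wrist_force: [-0.3, -0.5, -0.2]
finger_gap: 0.0601
```

```bash
python3 - <<'E'
from plan import *
snap('wrist','w2.png'); snap('side','s2.png')
a=cv2.imread('pics/w2.png');b=cv2.imread('pics/s2.png')[280:420,160:420]
b=cv2.resize(b,(560,302),interpolation=cv2.INTER_CUBIC);cv2.imwrite('pics/ws2.png',cv2.resize(np.vstack([a,b]),None,fx=.83,fy=.83))
E
```

```text
7.475 [ 50.715  22.966 128.702 -63.223  20.447  14.031] [0.398 0.327 0.059] [0.292 0.001 0.567 0.058 0.493 0.326]
```

View pics/ws2.png

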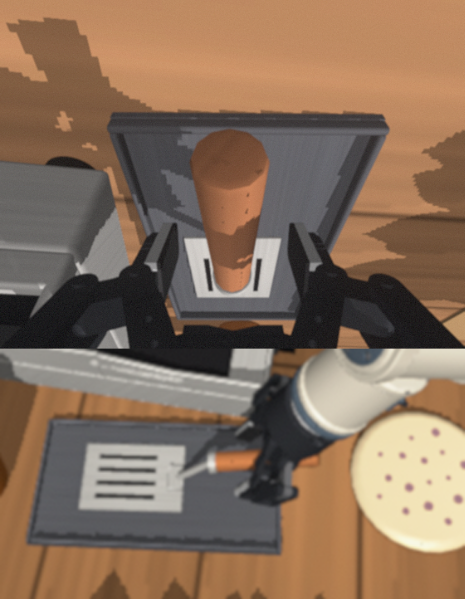

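The handle (about (232,210) in the wrist crop) is centred between the pads, with the blade beyond it. I'll close the gripper.

Call:
{"method": "jog_arm", "body": {"commands": [0,0,0,0,0,0,0.01,0,0,0,0,0,0,0.01,0,0,0,0,0,0,0.01,0,0,0,0,0,0,0.01,0,0,0,0,0,0,0.01], "grip_force": 110}}

```text
time_s: 8.2
eef_pos: [0.3983, 0.3281, 0.0606]
orientation: [[0.437, -0.895, -0.094], [0.042, -0.084, 0.996], [-0.899, -0.439, 0.001]]
wrist_force: [-5.4, -0.9, 7.0]
finger_gap: 0.0196
```

```bash
python3 - <<'E'
from plan import *
print(o['finger_gap'],o['wrist_force'])
p,R=o['eef_pos'],o['orientation']
# lift 0.15 keep orientation
print(rel(p+[0,0,.15],R,o))
E
```

```text
8.2 [ 50.771  22.722 128.7   -63.037  20.478  13.837] [0.398 0.328 0.061] [0.292 0.001 0.567 0.058 0.493 0.326]
0.019572825317158378 [-5.428 -0.913  6.987]
[-0.135 -0.066  0.     0.     0.     0.   ]
```

Call:
{"method": "jog_arm", "body": {"commands": [-0.045,-0.022,0,0,0,0,0.01,-0.09,-0.044,0,0,0,0,0.01,-0.135,-0.066,0,0,0,0,0.01,-0.135,-0.066,0,0,0,0,0.01]}}

```text
time_s: 8.7
eef_pos: [0.3995, 0.3297, 0.215]
orientation: [[0.441, -0.893, -0.094], [0.047, -0.081, 0.996], [-0.896, -0.443, 0.007]]
wrist_force: [-0.3, -0.6, -2.1]
finger_gap: 0.0194
```

```bash
cat > p4.py <<'E'
from plan import *
snap('top','t3.png'); snap('side','s3.png')
for fr in (-.08,-.1,-.12):
  for th in (6,12,18):
    qq=np.array([0,0,120,0,60,-85.])
    P=PC+xh*fr+yh*-.007; Rb=rz(YG)@ry(th); bc=P+[0,0,.0015]-Rb@[.06,0,0]
    p,R=turner2tool(bc,th,YG,154,0); qq,e=ik(p,R,qq,k); print(fr,th,p,qq,round(e,4))
# predicted turner from TCP
p,R=o['eef_pos'],o['orientation']
Rb=R@(toolR(154,0)@F).T; g=p-.005*R[:,0]; bc=g-Rb@np.array([-.137,0,.058])
print('blade pred',bc,Ro.from_matrix(Rb).as_euler('zyx',degrees=True))
T=optics.snapshot('top');S=optics.snapshot('side')
for n,qv in dict(fl=(.06,.04,0),fr=(.06,-.04,0),rr=(-.06,-.04,0),rl=(-.06,.04,0)).items():
    w=bc+Rb@np.array(qv); print(n,proj(T,w),proj(S,w))
a=cv2.imread('pics/t3.png')[120:270,110:250];b=cv2.imread('pics/s3.png')[240:400,160:350]
a=cv2.resize(a,None,fx=4,fy=4,interpolation=2)
b=cv2.resize(b,None,fx=4,fy=4,interpolation=2)
cv2.imwrite('pics/a3.png',a);cv2.imwrite('pics/b3.png',b[:600])
E
python3 p4.py
```

```text
8.7 [ 50.759   5.115 122.854 -31.287  36.842 -21.722] [0.4   0.33  0.215] [0.291 0.001 0.567 0.058 0.493 0.326]
-0.08 6 [0.323 0.03  0.165] [  9.543 -11.279 143.839  -8.811  28.138 -70.739] 0.0
-0.08 12 [0.332 0.03  0.184] [  7.581 -10.09  138.075  -3.976  38.297 -76.945] 0.0
-0.08 18 [0.342 0.03  0.203] [  6.076  -7.642 132.309  -1.643  47.436 -80.247] 0.0
-0.1 6 [0.303 0.031 0.165] [ 10.784 -13.993 145.525  -9.345  29.299 -69.182] 0.0
-0.1 12 [0.312 0.031 0.184] [  8.446 -12.61  139.803  -4.23   39.135 -75.942] 0.0
-0.1 18 [0.322 0.03  0.203] [  6.699  -9.978 134.103  -1.744  47.993 -79.574] 0.0
-0.12 6 [0.283 0.032 0.165] [ 12.301 -16.908 147.126  -9.927  30.787 -67.363] 0.0
-0.12 12 [0.292 0.032 0.184] [  9.468 -15.276 141.46   -4.512  40.203 -74.783] 0.0
-0.12 18 [0.302 0.031 0.203] [  7.417 -12.422 135.834  -1.855  48.724 -78.805] 0.0
blade pred [0.534 0.343 0.162] [ 5.379 -0.281  0.409]
fl [134.463 169.532] [189.795 339.554]
fr [162.537 167.506] [196.635 299.934]
rr [165.223 209.113] [258.686 301.715]
rl [137.009 211.237] [255.847 341.59 ]
```

View pics/a3.png

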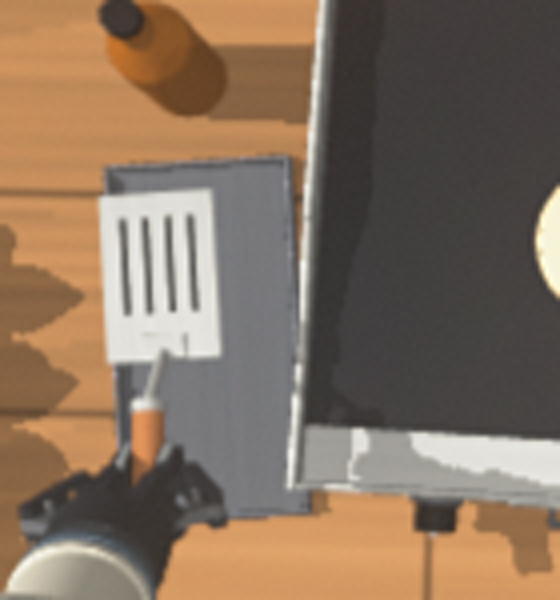

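View pics/b3.png

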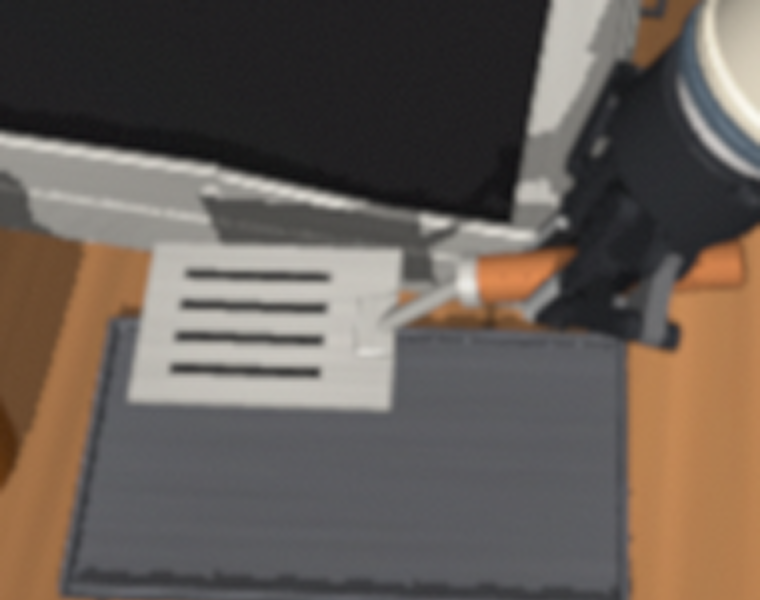

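```bash
cat >> plan.py <<'E'
def tcp(fr,y,h,th,yaw=YG):
    "blade front-edge bottom at plate (fr,y), height h above plate, pitch th"
    P=PC+xh*fr+yh*y+np.array([0,0,h]); Rb=rz(yaw)@ry(th); bc=P-Rb@np.array([.06,0,-.001])
    return turner2tool(bc,th,yaw,154,0)
def chk(*a,q0=np.array([5,10,120,0,50,-80.])):
    p,R=tcp(*a); q,e=ik(p,R,q0,k); return p,R,q,round(e,4)
def cur():
    "estimated blade front edge in plate frame, pitch, yaw"
    p,R=o['eef_pos'],o['orientation']
    Rb=R@(toolR(154,0)@F).T; g=p-.005*R[:,0]; bc=g-Rb@np.array([-.137,0,.058]); f=bc+Rb@np.array([.06,0,-.001])-PC
    return np.array([f@xh,f@yh,f[2]]),Ro.from_matrix(Rb).as_euler('zyx',degrees=True)
E
python3 - <<'E'
from plan import *
print(cur())
for a in ((-.115,-.007,.07,10),(-.115,-.007,.003,10)):
    p,R,q,e=chk(*a); print(p,q,e,rel(p,R,o))
E
```

```text
8.9 [ 50.754   5.537 123.153 -31.404  36.755 -21.595] [0.397 0.327 0.209] [0.291 0.001 0.567 0.058 0.493 0.326]
(array([-0.014,  0.32 ,  0.064]), array([ 5.366,  0.084, -0.077]))
[0.294 0.032 0.248] [  9.986 -23.039 136.905  -4.476  50.588 -74.994] 0.0 [-0.091  0.101 -0.284  7.52   2.806  9.898]
[0.294 0.032 0.181] [  9.986 -15.611 142.731  -5.699  37.386 -73.305] 0.0 [-0.031  0.131 -0.284  7.52   2.806  9.898]
```

Call:
{"method": "jog_arm", "body": {"commands": [-0.04,0.03,-0.05,1.5,0.5,2,0.01,-0.06,0.06,-0.1,3,1,4,0.01,-0.08,0.08,-0.15,4.5,1.5,6,0.01,-0.091,0.1,-0.2,6,2.2,8,0.01,-0.091,0.101,-0.25,7,2.6,9.5,0.01,-0.091,0.101,-0.284,7.5,2.8,9.9,0.01,-0.091,0.101,-0.284,7.5,2.8,9.9,0.01,-0.091,0.101,-0.284,7.5,2.8,9.9,0.01]}}

```text
time_s: 9.9
eef_pos: [0.2934, 0.0318, 0.2462]
orientation: [[0.273, -0.961, 0.048], [-0.014, 0.046, 0.999], [-0.962, -0.273, -0.0]]
wrist_force: [-0.4, -0.1, -2.2]
finger_gap: 0.0194
```

```bash
python3 - <<'E'
from plan import *
print(cur(),o['wrist_force'])
T=snap('top','t4.png');S=snap('side','s4.png')
p,R=o['eef_pos'],o['orientation']
Rb=R@(toolR(154,0)@F).T; g=p-.005*R[:,0]; bc=g-Rb@np.array([-.137,0,.058])
for n,qv in dict(fl=(.06,.04,0),fr=(.06,-.04,0),rr=(-.06,-.04,0),rl=(-.06,.04,0)).items():
    w=bc+Rb@np.array(qv); print(n,proj(T,w),proj(S,w))
a=T['pixels'][130:270,200:350];b=S['pixels'][120:320,120:400]
a=cv2.resize(a,None,fx=2.9,fy=2.9,interpolation=2);b=cv2.resize(b,None,fx=2.03,fy=2.03,interpolation=2)
cv2.imwrite('pics/a4.png',a);cv2.imwrite('pics/b4.png',b)
for a in ((-.115,-.007,.004,10),):
    p,R,q,e=chk(*a); print(p,q,e,rel(p,R,o))
E
```

```text
9.9 [  9.682 -22.83  136.931  -4.405  50.478 -75.236] [0.293 0.032 0.246] [0.291 0.001 0.567 0.058 0.493 0.326]
(array([-0.115, -0.007,  0.068]), array([-2.785, 10.127,  0.463])) [-0.416 -0.128 -2.221]
fl [247.384 210.779] [275.206 209.477]
fr [275.18  212.589] [281.274 183.95 ]
rr [272.686 254.001] [331.552 183.949]
rl [244.233 252.194] [327.911 210.27 ]
[0.294 0.032 0.182] [  9.985 -15.739 142.641  -5.671  37.602 -73.341] 0.0 [ 0.062  0.018 -0.    -0.081 -0.051 -0.138]
```

View pics/a4.png

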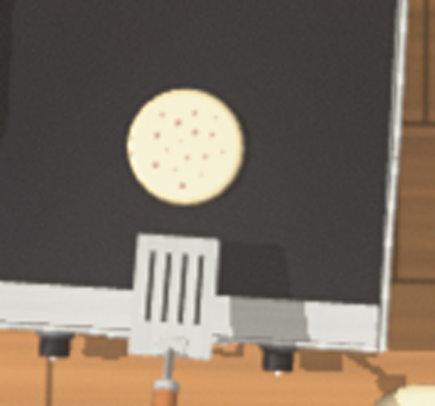

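View pics/b4.png

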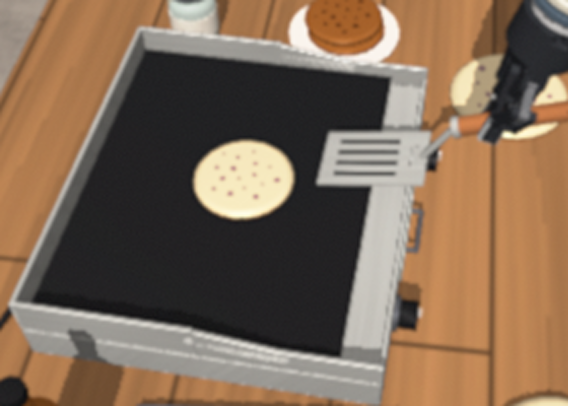

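Call:
{"method": "jog_arm", "body": {"commands": [0.02,0.006,0,0,0,0,0.01,0.042,0.012,0,0,0,0,0.01,0.061,0.0175,0,0,0,0,0.01,0.063,0.018,0,0,0,0,0.01,0.063,0.018,0,0,0,0,0.01]}}

```text
time_s: 10.62
eef_pos: [0.2937, 0.0338, 0.1813]
orientation: [[0.273, -0.961, 0.041], [-0.012, 0.039, 0.999], [-0.962, -0.274, -0.0]]
wrist_force: [0.2, 0.5, -2.0]
finger_gap: 0.0191
```

```bash
python3 - <<'E'
from plan import *
print(cur(),o['wrist_force'])
for a in ((-.115,-.007,-.001,10),):
    p,R,q,e=chk(*a); print(p,q,e,rel(p,R,o))
E
```

```text
10.625 [ 10.055 -15.594 142.524  -5.554  37.678 -73.661] [0.294 0.034 0.181] [0.291 0.001 0.567 0.058 0.493 0.326]
(array([-0.115, -0.004,  0.003]), array([-2.386, 10.113,  0.395])) [ 0.232  0.484 -1.963]
[0.294 0.032 0.177] [  9.985 -15.04  143.038  -5.816  36.511 -73.16 ] 0.0 [ 0.005  0.001 -0.002  0.296  0.06  -0.121]
```

Call:
{"method": "jog_arm", "body": {"commands": [0.002,0.0005,-0.001,0.3,0,0,0.01,0.004,0.001,-0.002,0.3,0,0,0.01,0.004,0.001,-0.002,0.3,0,0,0.01]}}

```text
time_s: 11.0
eef_pos: [0.2943, 0.0319, 0.1775]
orientation: [[0.275, -0.96, 0.046], [-0.011, 0.045, 0.999], [-0.961, -0.275, 0.001]]
wrist_force: [-0.9, 1.8, 0.6]
finger_gap: 0.0194
```

```bash
python3 - <<'E'
from plan import *
print(cur(),o['wrist_force'],o['wrist_torque'])
S=snap('side','s5.png'); b=S['pixels'][150:250,210:360]; cv2.imwrite('pics/b5.png',cv2.resize(b,None,fx=5,fy=5,interpolation=2))
E
```

```text
11.0 [  9.484 -15.094 142.854  -5.421  36.725 -73.954] [0.294 0.032 0.178] [0.291 0.001 0.567 0.058 0.493 0.326]
(array([-0.114, -0.007, -0.   ]), array([-2.687, 10.024,  0.547])) [-0.936  1.796  0.605] [ 0.285 -0.061  0.279]
```

View pics/b5.png

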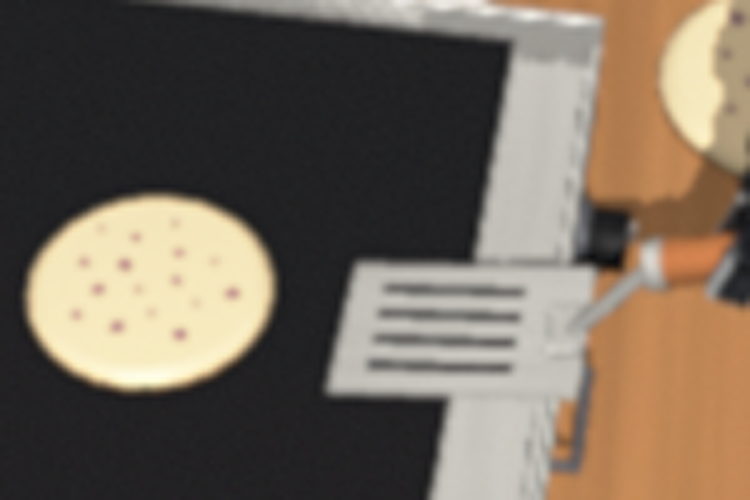

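```bash
cat >> plan.py <<'E'
def rows(L,yaw=YG):
    for a in L:
        p,R=tcp(*a,yaw=yaw); print(', '.join(f'{v:.4f}' for v in rel(p,R,o)[:3])+', '+', '.join(f'{v:.2f}' for v in rel(p,R,o)[3:])+', 0.01,')
E
python3 - <<'E'
from plan import *
rows([(-.114+.019*i,-.007,-.001,10-.6*i) for i in range(1,9)]+[(.038,-.007,-.001,5.2)])
print(chk(.13,-.007,-.001,4))
E
```

```text
11.05 [  9.485 -15.093 142.848  -5.423  36.732 -73.947] [0.294 0.032 0.178] [0.291 0.001 0.567 0.058 0.493 0.326]
0.0079, -0.0169, -0.0001, -0.02, 0.07, -0.64, 0.01,
0.0148, -0.0338, -0.0001, -0.02, 0.07, -1.24, 0.01,
0.0216, -0.0507, -0.0001, -0.02, 0.07, -1.84, 0.01,
0.0285, -0.0676, -0.0001, -0.02, 0.07, -2.44, 0.01,
0.0353, -0.0845, -0.0001, -0.02, 0.07, -3.04, 0.01,
0.0422, -0.1015, -0.0001, -0.03, 0.07, -3.64, 0.01,
0.0491, -0.1185, -0.0001, -0.03, 0.07, -4.24, 0.01,
0.0560, -0.1355, -0.0001, -0.03, 0.07, -4.84, 0.01,
0.0560, -0.1355, -0.0001, -0.03, 0.07, -4.84, 0.01,
(array([0.53 , 0.021, 0.157]), array([[ 0.374, -0.926,  0.046],
       [-0.017,  0.043,  0.999],
       [-0.927, -0.375, -0.   ]]), array([  3.706,  10.247, 124.863,  -6.06 ,  23.128, -78.527]), np.float64(0.0))
```

Call:
{"method": "jog_arm", "body": {"commands": [0.008,-0.017,0,0,0,-0.6,0.01,0.015,-0.034,0,0,0,-1.2,0.01,0.0215,-0.051,0,0,0,-1.8,0.01,0.0285,-0.0675,0,0,0,-2.4,0.01,0.0355,-0.0845,0,0,0,-3,0.01,0.042,-0.1015,0,0,0,-3.6,0.01,0.049,-0.1185,0,0,0,-4.2,0.01,0.056,-0.1355,0,0,0,-4.8,0.01,0.056,-0.1355,0,0,0,-4.8,0.01]}}

```text
time_s: 12.18
eef_pos: [0.4415, 0.0251, 0.1611]
orientation: [[0.355, -0.934, 0.046], [-0.015, 0.044, 0.999], [-0.935, -0.356, 0.002]]
wrist_force: [0.9, 0.2, -0.1]
finger_gap: 0.0192
```

```bash
cat > look.py <<'E'
import sys
from plan import *
n=sys.argv[1]
print(cur(),o['wrist_force'],o['wrist_torque'],o['finger_gap'])
T=optics.snapshot('top');S=optics.snapshot('side')
a=T['pixels'][100:250,190:350];b=S['pixels'][125:325,110:340]
a=cv2.resize(a,None,fx=2.3,fy=2.3,interpolation=2);b=cv2.resize(b,(a.shape[0]*230//200,a.shape[0]),interpolation=2)
cv2.imwrite(f'pics/L{n}.png',np.hstack([a,b]))
p,R=o['eef_pos'],o['orientation']
Rb=R@(toolR(154,0)@F).T; g=p-.005*R[:,0]; bc=g-Rb@np.array([-.137,0,.058])
for nn,qv in dict(fl=(.06,.04,0),fr=(.06,-.04,0),rr=(-.06,-.04,0),rl=(-.06,.04,0)).items():
    w=bc+Rb@np.array(qv); print(nn,(proj(T,w)-[190,100])*2.3,(proj(S,w)-[110,125])*345/200+[368,0])
for c in('top','side'): print([(r['box'],round(r['conf'],2)) for r in spotter.find_in(c,'cake_center')])
E
python3 look.py 6
```

```text
12.175 [  5.033   2.134 133.336  -6.523  23.989 -76.816] [0.442 0.025 0.161] [0.291 0.001 0.567 0.058 0.493 0.326]
(array([ 0.04 , -0.007, -0.001]), array([-2.665,  5.151,  0.326])) [ 0.938  0.239 -0.065] [-0.065 -0.313  0.07 ] 0.019174503095996925
fl [141.314 141.966] [545.261 163.204]
fr [201.426 145.926] [559.847 121.223]
rr [196.06  234.631] [639.271 126.511]
rl [135.098 230.718] [628.207 169.639]
[([147.9, 276.2, 50.5, 50.4], 0.94), ([318.1, 265.5, 56.2, 54.2], 0.77), ([246.8, 126.4, 39.1, 34.7], 0.57)]
[([341.8, 147.8, 56.0, 43.6], 0.75), ([169.6, 180.9, 50.1, 41.6], 0.67), ([353.2, 315.7, 82.0, 78.2], 0.65)]
```

View pics/L6.png

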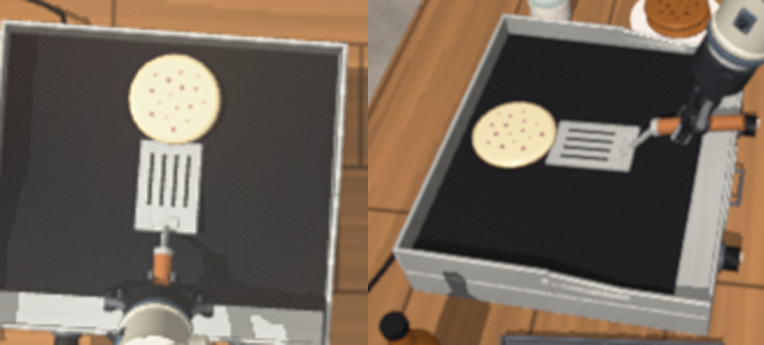

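```bash
python3 - <<'E'
from plan import *
rows([(f,-.007,-.0015,5) for f in (.05,.06,.07,.08,.09)])
E
```

```text
12.375 [  5.058   1.971 133.485  -6.514  24.063 -76.811] [0.44  0.025 0.161] [0.291 0.001 0.567 0.058 0.493 0.326]
0.0055, -0.0106, -0.0002, -0.03, 0.08, -0.22, 0.01,
0.0090, -0.0199, -0.0002, -0.03, 0.08, -0.22, 0.01,
0.0126, -0.0293, -0.0002, -0.03, 0.08, -0.22, 0.01,
0.0161, -0.0386, -0.0002, -0.03, 0.08, -0.22, 0.01,
0.0197, -0.0480, -0.0002, -0.03, 0.08, -0.22, 0.01,
```

Call:
{"method": "jog_arm", "body": {"commands": [0.0055,-0.0106,0,0,0,-0.2,0.01,0.009,-0.02,0,0,0,-0.2,0.01,0.0126,-0.0293,0,0,0,-0.2,0.01,0.016,-0.0386,0,0,0,-0.2,0.01,0.0197,-0.048,0,0,0,-0.2,0.01,0.0197,-0.048,0,0,0,-0.2,0.01]}}

```text
time_s: 13.12
eef_pos: [0.4929, 0.0228, 0.1601]
orientation: [[0.359, -0.932, 0.046], [-0.015, 0.044, 0.999], [-0.933, -0.36, 0.002]]
wrist_force: [1.6, -0.2, 0.3]
finger_gap: 0.0193
```

```bash
python3 look.py 7; python3 - <<'E'
from plan import *
rows([(f,-.007,-.0015,5) for f in (.1,.11,.12,.13,.14,.15,.155)])
E
```

```text
13.125 [  4.003   6.891 128.17   -5.647  24.092 -78.598] [0.493 0.023 0.16 ] [0.291 0.001 0.567 0.058 0.493 0.326]
(array([ 0.092, -0.007, -0.001]), array([-2.659,  4.92 ,  0.32 ])) [ 1.595 -0.231  0.287] [-0.104 -0.398 -0.025] 0.019321210936635948
fl [143.848 103.574] [509.908 158.576]
fr [203.799 107.562] [525.995 117.038]
rr [198.478 195.572] [604.339 122.43 ]
rl [137.704 191.632] [591.675 165.088]
[([145.9, 273.1, 51.8, 53.4], 0.84), ([317.0, 263.2, 57.4, 54.1], 0.82), ([248.5, 118.1, 39.3, 33.1], 0.65)]
[([340.2, 148.2, 59.0, 41.9], 0.78), ([162.6, 180.1, 52.0, 38.0], 0.74), ([357.8, 315.5, 76.3, 78.4], 0.59)]
13.325 [  4.021   6.811 128.276  -5.652  24.115 -78.589] [0.492 0.023 0.16 ] [0.291 0.001 0.568 0.058 0.493 0.326]
0.0036, -0.0091, -0.0002, -0.02, 0.08, 0.02, 0.01,
0.0072, -0.0184, -0.0002, -0.02, 0.08, 0.02, 0.01,
0.0108, -0.0277, -0.0002, -0.02, 0.08, 0.02, 0.01,
0.0144, -0.0371, -0.0002, -0.02, 0.08, 0.02, 0.01,
0.0180, -0.0464, -0.0002, -0.02, 0.08, 0.02, 0.01,
0.0216, -0.0557, -0.0002, -0.02, 0.08, 0.02, 0.01,
0.0234, -0.0604, -0.0002, -0.02, 0.08, 0.02, 0.01,
```

View pics/L7.png

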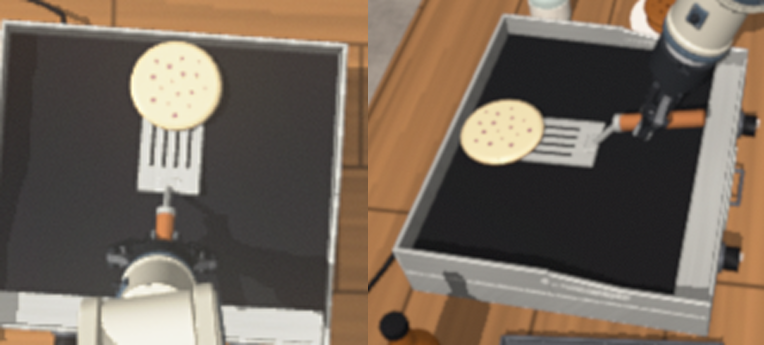

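Call:
{"method": "jog_arm", "body": {"commands": [0.0036,-0.009,0,0,0,0,0.01,0.0072,-0.0184,0,0,0,0,0.01,0.0108,-0.0277,0,0,0,0,0.01,0.0144,-0.037,0,0,0,0,0.01,0.018,-0.0464,0,0,0,0,0.01,0.0216,-0.0557,0,0,0,0,0.01,0.0234,-0.0604,0,0,0,0,0.01,0.0234,-0.0604,0,0,0,0,0.01]}}

```text
time_s: 14.32
eef_pos: [0.5573, 0.0198, 0.16]
orientation: [[0.36, -0.932, 0.046], [-0.015, 0.044, 0.999], [-0.933, -0.36, 0.002]]
wrist_force: [1.8, 0.2, 0.2]
finger_gap: 0.0193
```

```bash
python3 look.py 8; python3 - <<'E'
from plan import *
rows([(f,-.007,-.0015,5) for f in (.16,.165,.17)])
E
```

```text
14.325 [  3.032  12.317 121.133  -4.527  25.606 -80.588] [0.557 0.02  0.16 ] [0.291 0.001 0.568 0.058 0.493 0.326]
(array([ 0.156, -0.007, -0.001]), array([-2.651,  4.89 ,  0.317])) [1.846 0.213 0.203] [-0.132 -0.416 -0.043] 0.019284715980379872
fl [146.974  55.931] [466.361 152.729]
fr [206.742  59.955] [484.277 111.726]
rr [201.486 147.064] [561.282 116.998]
rl [140.904 143.087] [546.665 159.095]
[([147.6, 275.5, 51.4, 50.3], 0.81), ([319.2, 265.1, 53.5, 53.4], 0.62), ([247.4, 120.6, 38.4, 32.5], 0.6)]
[([356.4, 315.4, 79.9, 78.1], 0.87), ([342.4, 146.6, 54.8, 42.7], 0.74), ([162.1, 181.5, 49.9, 38.5], 0.56)]
14.525 [  3.042  12.269 121.188  -4.524  25.622 -80.589] [0.557 0.02  0.16 ] [0.291 0.001 0.568 0.058 0.493 0.326]
0.0019, -0.0043, -0.0003, -0.02, 0.09, 0.08, 0.01,
0.0037, -0.0090, -0.0003, -0.02, 0.09, 0.08, 0.01,
0.0055, -0.0137, -0.0003, -0.02, 0.09, 0.08, 0.01,
```

View pics/L8.png

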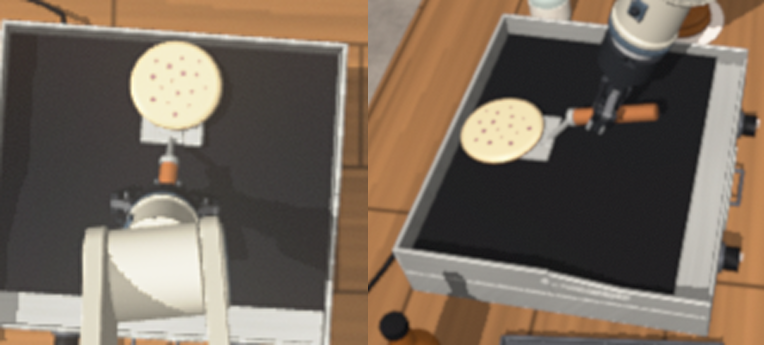

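Call:
{"method": "jog_arm", "body": {"commands": [0.002,-0.0045,0,0,0,0,0.01,0.0037,-0.009,0,0,0,0,0.01,0.0045,-0.011,0,0,0,0,0.01,0.0045,-0.011,0,0,0,0,0.01]}}

```text
time_s: 15.02
eef_pos: [0.5682, 0.0193, 0.1594]
orientation: [[0.358, -0.933, 0.046], [-0.015, 0.043, 0.999], [-0.934, -0.358, 0.001]]
wrist_force: [-4.5, -0.0, 3.2]
finger_gap: 0.0188
```

```bash
python3 - <<'E'
from plan import *
print(cur(),o['wrist_force'])
rows([(.162,-.007,.001,3),(.158,-.007,.006,0),(.152,-.007,.012,-3),(.145,-.007,.018,-5),(.135,-.007,.022,-5),(.125,-.007,.025,-5),(.125,-.007,.025,-5)])
print(chk(-.06,-.007,.02,-4),chk(-.06,-.007,.02,0))
E
```

```text
15.025 [  2.892  13.275 119.868  -4.342  26.003 -80.905] [0.568 0.019 0.159] [0.291 0.001 0.568 0.058 0.493 0.326]
(array([ 0.167, -0.007, -0.002]), array([-2.645,  4.99 ,  0.312])) [-4.511 -0.001  3.214]
0.0009, 0.0080, -0.0002, -0.02, 0.08, -2.00, 0.01,
0.0032, 0.0165, -0.0002, -0.02, 0.08, -5.00, 0.01,
0.0041, 0.0260, -0.0002, -0.02, 0.08, -8.00, 0.01,
0.0019, 0.0342, -0.0002, -0.02, 0.08, -10.00, 0.01,
-0.0054, 0.0421, -0.0002, -0.02, 0.08, -10.00, 0.01,
-0.0118, 0.0504, -0.0002, -0.02, 0.08, -10.00, 0.01,
-0.0118, 0.0504, -0.0002, -0.02, 0.08, -10.00, 0.01,
(array([0.333, 0.03 , 0.151]), array([[ 0.499, -0.865,  0.046],
       [-0.023,  0.04 ,  0.999],
       [-0.866, -0.5  ,  0.   ]]), array([ 12.411,  -9.79 , 150.226, -35.915,  12.797, -41.648]), np.float64(0.0)) (array([0.336, 0.03 , 0.165]), array([[ 0.438, -0.898,  0.046],
       [-0.02 ,  0.042,  0.999],
       [-0.899, -0.438,  0.   ]]), array([ 10.643, -11.382, 146.403, -16.816,  20.391, -62.195]), np.float64(0.0))
```

Call:
{"method": "jog_arm", "body": {"commands": [0.0009,0.008,0,0,0,-2,0.01,0.0032,0.0165,0,0,0,-5,0.01,0.0041,0.026,0,0,0,-8,0.01,0.002,0.034,0,0,0,-10,0.01,-0.005,0.042,0,0,0,-10,0.01,-0.012,0.05,0,0,0,-10,0.01,-0.012,0.05,0,0,0,-10,0.01]}}

```text
time_s: 15.9
eef_pos: [0.5171, 0.0216, 0.1533]
orientation: [[0.515, -0.856, 0.046], [-0.023, 0.04, 0.999], [-0.857, -0.515, 0.002]]
wrist_force: [0.7, -0.1, -2.0]
finger_gap: 0.0195
```

```bash
python3 look.py 9
```

```text
15.9 [  4.525   8.45  132.556 -23.991   8.923 -60.065] [0.517 0.022 0.153] [0.29  0.002 0.568 0.058 0.493 0.326]
(array([ 0.125, -0.007,  0.026]), array([-2.66 , -5.021, -0.145])) [ 0.694 -0.06  -2.047] [0.013 0.763 0.007] 0.019456177630490824
fl [144.991  73.789] [483.724 143.31 ]
fr [206.096  77.889] [501.248 101.835]
rr [200.212 169.669] [581.578 116.731]
rl [139.247 165.686] [567.811 159.152]
[([319.1, 264.1, 54.3, 53.3], 0.89), ([147.5, 275.9, 51.6, 52.8], 0.78), ([246.4, 132.0, 37.5, 35.7], 0.57), ([249.6, 162.0, 25.1, 39.7], 0.5)]
[([176.6, 177.7, 48.9, 41.6], 0.9), ([341.2, 147.5, 57.2, 43.3], 0.77), ([354.5, 316.7, 79.4, 75.3], 0.71)]
```

View pics/L9.png

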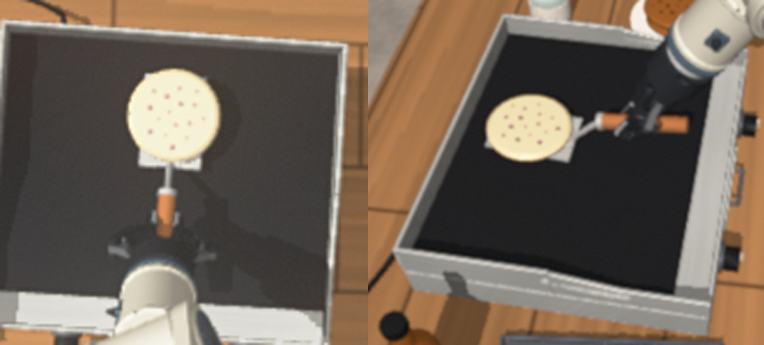

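```bash
python3 - <<'E'
from plan import *
rows([(f,-.007,.022,t) for f,t in ((.117,-4),(.102,-3),(.083,-2),(.063,-1),(.043,0),(.023,0),(.003,0),(-.017,0),(-.037,0),(-.052,0),(-.06,0))])
E
```

```text
16.1 [  4.512   8.549 132.501 -24.091   8.866 -59.981] [0.518 0.022 0.153] [0.29  0.002 0.568 0.058 0.493 0.326]
-0.0041, 0.0071, -0.0002, -0.04, 0.08, 1.04, 0.01,
-0.0144, 0.0175, -0.0002, -0.04, 0.08, 2.04, 0.01,
-0.0267, 0.0313, -0.0002, -0.04, 0.08, 3.04, 0.01,
-0.0395, 0.0460, -0.0002, -0.04, 0.08, 4.04, 0.01,
-0.0523, 0.0606, -0.0002, -0.04, 0.08, 5.04, 0.01,
-0.0626, 0.0777, -0.0002, -0.04, 0.08, 5.04, 0.01,
-0.0729, 0.0948, -0.0002, -0.04, 0.08, 5.04, 0.01,
-0.0832, 0.1120, -0.0002, -0.04, 0.08, 5.04, 0.01,
-0.0935, 0.1291, -0.0002, -0.04, 0.08, 5.04, 0.01,
-0.1012, 0.1420, -0.0002, -0.04, 0.08, 5.04, 0.01,
-0.1054, 0.1488, -0.0002, -0.04, 0.08, 5.04, 0.01,
```

Call:
{"method": "jog_arm", "body": {"commands": [-0.004,0.007,0,0,0,1,0.01,-0.0144,0.0175,0,0,0,2,0.01,-0.0267,0.0313,0,0,0,3,0.01,-0.0395,0.046,0,0,0,4,0.01,-0.0523,0.0606,0,0,0,5,0.01,-0.0626,0.0777,0,0,0,5,0.01,-0.0729,0.0948,0,0,0,5,0.01,-0.0832,0.112,0,0,0,5,0.01,-0.0935,0.129,0,0,0,5,0.01,-0.1012,0.142,0,0,0,5,0.01,-0.1054,0.1488,0,0,0,5,0.01,-0.1054,0.1488,0,0,0,5,0.01]}}

```text
time_s: 17.6
eef_pos: [0.336, 0.0301, 0.1667]
orientation: [[0.439, -0.897, 0.046], [-0.019, 0.042, 0.999], [-0.898, -0.44, 0.002]]
wrist_force: [-0.0, 0.6, -2.4]
finger_gap: 0.0191
```

```bash
python3 look.py 10; python3 - <<'E'
from plan import *
q=o['joint_pos']
for th,h in ((0,.01),(8,.003),(18,.002),(30,.002),(45,.002),(60,.002),(75,.002),(90,.003),(98,.003),(105,.004)):
    p,R,q,e=chk(-.06,-.007,h,th,q0=q); print(th,q,e)
E
```

```text
17.6 [ 10.263 -11.856 146.325 -15.822  20.727 -63.512] [0.336 0.03  0.167] [0.29  0.002 0.568 0.058 0.493 0.326]
(array([-0.06 , -0.006,  0.022]), array([-2.613, -0.084,  0.093])) [-0.004  0.635 -2.389] [0.042 0.684 0.025] 0.01913664817079055
fl [135.554 214.865] [613.798 162.327]
fr [197.049 218.787] [625.565 119.246]
rr [191.357 311.063] [708.601 129.749]
rl [129.506 307.229] [700.766 173.928]
[([318.3, 263.9, 55.4, 53.4], 0.93), ([239.2, 191.6, 43.1, 35.9], 0.88), ([147.9, 276.4, 48.2, 54.9], 0.6)]
[([341.8, 150.7, 56.5, 40.5], 0.84), ([251.4, 187.3, 53.9, 43.7], 0.71), ([356.3, 317.1, 76.4, 77.5], 0.66)]
17.8 [ 10.221 -11.747 146.245 -15.812  20.714 -63.529] [0.337 0.03  0.167] [0.29  0.002 0.568 0.058 0.493 0.325]
0 [ 10.641  -9.591 147.15  -19.06   17.975 -59.82 ] 0.0
8 [  7.895  -8.913 139.957  -6.233  31.391 -74.634] 0.0
18 [  5.52   -5.53  130.329  -1.542  47.292 -80.862] 0.0
30 [  3.647   1.329 118.643   0.488  64.005 -83.932] 0.0
45 [  2.181  12.121 104.022   1.584  82.796 -85.63 ] 0.0
60 [  1.27   24.16   89.434   2.227 100.336 -86.349] 0.0
75 [  0.686  36.852  74.925   2.829 117.147 -86.518] 0.0
90 [  0.309  49.837  60.533   3.67  133.541 -86.172] 0.0
98 [  0.169  56.851  52.986   4.364 142.062 -85.684] 0.0
105 [  0.075  62.936  46.465   5.273 149.481 -84.934] 0.0
```

View pics/L10.png

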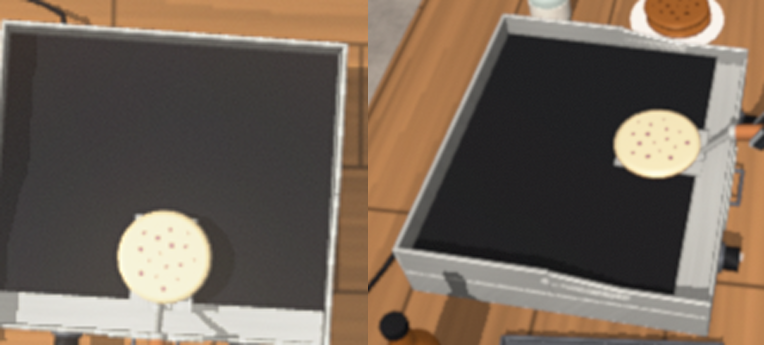

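```bash
python3 - <<'E'
from plan import *
rows([(-.06,-.007,h,t) for t,h in ((3,.015),(6,.008),(9,.003),(14,.002),(20,.002),(26,.002),(32,.002),(38,.002),(44,.002),(50,.002),(56,.002),(62,.002),(62,.002))])
E
```

```text
17.8 [ 10.221 -11.747 146.245 -15.812  20.714 -63.529] [0.337 0.03  0.167] [0.29  0.002 0.568 0.058 0.493 0.325]
-0.0015, -0.0035, -0.0003, -0.03, 0.09, 3.06, 0.01,
-0.0025, -0.0080, -0.0003, -0.03, 0.09, 6.06, 0.01,
-0.0050, -0.0139, -0.0003, -0.03, 0.09, 9.06, 0.01,
-0.0147, -0.0275, -0.0003, -0.03, 0.09, 14.06, 0.01,
-0.0257, -0.0456, -0.0002, -0.02, 0.09, 20.06, 0.01,
-0.0347, -0.0648, -0.0002, -0.02, 0.09, 26.06, 0.01,
-0.0417, -0.0848, -0.0002, -0.01, 0.10, 32.06, 0.01,
-0.0466, -0.1054, -0.0002, -0.01, 0.10, 38.06, 0.01,
-0.0493, -0.1264, -0.0002, -0.00, 0.10, 44.06, 0.01,
-0.0498, -0.1475, -0.0001, 0.00, 0.10, 50.06, 0.01,
-0.0480, -0.1686, -0.0001, 0.01, 0.10, 56.06, 0.01,
-0.0441, -0.1894, -0.0001, 0.01, 0.10, 62.06, 0.01,
-0.0441, -0.1894, -0.0001, 0.01, 0.10, 62.06, 0.01,
```

First part, down to 20°, then a look to see that the plate holds the rim.

Call:
{"method": "jog_arm", "body": {"commands": [-0.0015,-0.0035,0,0,0,3,0.01,-0.0025,-0.008,0,0,0,6,0.01,-0.005,-0.014,0,0,0,9,0.01,-0.0147,-0.0275,0,0,0,14,0.01,-0.0257,-0.0456,0,0,0,20,0.01,-0.0257,-0.0456,0,0,0,20,0.01]}}

```text
time_s: 18.55
eef_pos: [0.37, 0.0286, 0.2112]
orientation: [[0.11, -0.993, 0.047], [-0.003, 0.047, 0.999], [-0.994, -0.11, 0.002]]
wrist_force: [0.3, -0.1, -3.5]
finger_gap: 0.0192
```

```bash
python3 look.py 11; python3 - <<'E'
from plan import *
rows([(-.06,-.007,h,t) for t,h in ((26,.002),(32,.002),(38,.002),(44,.002),(50,.002),(56,.002),(62,.002),(68,.002),(74,.002),(80,.002),(86,.003),(92,.003),(97,.003),(101,.004),(105,.004))])
E
```

```text
18.55 [  4.802  -4.428 128.066  -0.912  50.111 -81.945] [0.37  0.029 0.211] [0.29  0.002 0.568 0.058 0.493 0.325]
(array([-0.056, -0.007,  0.004]), array([-2.867, 19.68 ,  1.088])) [ 0.317 -0.106 -3.495] [ 0.052  0.378 -0.039] 0.019197423119304332
fl [136.379 212.969] [611.376 170.068]
fr [196.987 216.931] [623.18  127.235]
rr [192.287 301.898] [701.116 118.293]
rl [129.383 297.891] [692.695 162.558]
[([243.1, 189.7, 37.9, 31.8], 0.88), ([319.9, 263.3, 54.8, 52.7], 0.84), ([146.1, 275.0, 51.0, 54.6], 0.66), ([364.1, 123.0, 28.0, 26.7], 0.39)]
[([341.8, 147.7, 55.9, 43.5], 0.85), ([355.1, 316.1, 78.8, 78.1], 0.82), ([245.8, 186.4, 48.5, 41.9], 0.81), ([202.8, 102.2, 23.2, 34.1], 0.5)]
18.75 [  4.871  -4.591 128.538  -0.937  50.034 -81.917] [0.365 0.029 0.209] [0.29  0.002 0.568 0.058 0.493 0.325]
-0.0159, -0.0162, -0.0000, 0.00, 0.08, 6.06, 0.01,
-0.0293, -0.0326, -0.0000, 0.01, 0.08, 12.06, 0.01,
-0.0409, -0.0503, -0.0000, 0.01, 0.07, 18.06, 0.01,
-0.0507, -0.0691, 0.0000, 0.01, 0.07, 24.06, 0.01,
-0.0584, -0.0888, 0.0000, 0.02, 0.07, 30.06, 0.01,
-0.0639, -0.1092, 0.0000, 0.02, 0.07, 36.06, 0.01,
-0.0674, -0.1301, 0.0000, 0.03, 0.07, 42.06, 0.01,
-0.0686, -0.1513, 0.0000, 0.03, 0.07, 48.06, 0.01,
-0.0676, -0.1724, 0.0000, 0.03, 0.07, 54.06, 0.01,
-0.0644, -0.1934, 0.0000, 0.04, 0.07, 60.06, 0.01,
-0.0600, -0.2139, 0.0000, 0.04, 0.07, 66.06, 0.01,
-0.0525, -0.2338, 0.0000, 0.05, 0.07, 72.06, 0.01,
-0.0447, -0.2496, -0.0000, 0.05, 0.06, 77.06, 0.01,
-0.0385, -0.2618, -0.0000, 0.05, 0.06, 81.06, 0.01,
-0.0305, -0.2734, -0.0000, 0.05, 0.06, 85.06, 0.01,
```

View pics/L11.png

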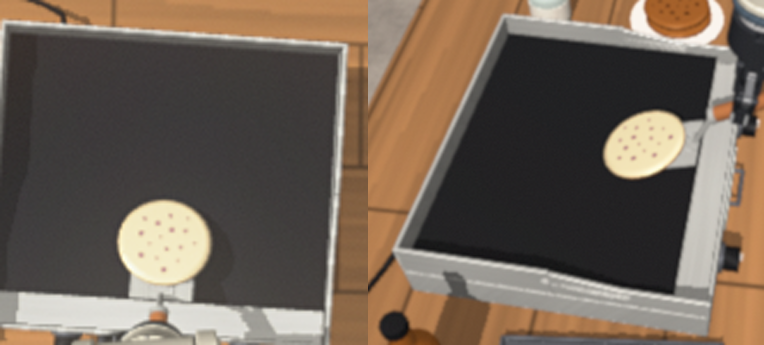

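```bash
python3 - <<'E'
from plan import *
c=np.cos;s=np.sin;r=np.radians
L=[]
q=o['joint_pos']
for t in (26,32,38,44,50,56,62,68,74,80,86,92,97,101,104):
    off=.016; a=(-.043-off*c(r(t)),-.007,off*s(r(t))-.001,t); L.append(a)
    p,R,q,e=chk(*a,q0=q); print(t,np.round(a[0],3),np.round(a[2],3),q.round(1),e)
rows(L)
E
```

```text
18.75 [  4.871  -4.591 128.538  -0.937  50.034 -81.917] [0.365 0.029 0.209] [0.29  0.002 0.568 0.058 0.493 0.326]
26 -0.057 0.006 [  4.1  -1.2 122.    0.   59.2 -83.2] 0.0
32 -0.057 0.007 [  3.4   2.6 115.9   0.7  67.4 -84.3] 0.0
38 -0.056 0.009 [  2.7   6.9 109.9   1.2  75.2 -85. ] 0.0
44 -0.055 0.01 [  2.2  11.4 103.8   1.5  82.7 -85.6] 0.0
50 -0.053 0.011 [  1.8  16.1  97.7   1.8  90.  -86. ] 0.0
56 -0.052 0.012 [  1.4  21.1  91.6   2.1  97.2 -86.2] 0.0
62 -0.051 0.013 [  1.1  26.1  85.5   2.3 104.3 -86.4] 0.0
68 -0.049 0.014 [  0.9  31.3  79.4   2.5 111.2 -86.5] 0.0
74 -0.047 0.014 [  0.7  36.6  73.3   2.8 118.1 -86.5] 0.0
80 -0.046 0.015 [  0.5  41.9  67.1   3.1 124.9 -86.4] 0.0
86 -0.044 0.015 [  0.3  47.3  60.9   3.5 131.7 -86.2] 0.0
92 -0.042 0.015 [  0.2  52.8  54.6   3.9 138.5 -85.9] 0.0
97 -0.041 0.015 [  0.1  57.4  49.4   4.5 144.1 -85.5] 0.0
101 -0.04 0.015 [  0.1  61.2  45.2   5.  148.6 -85. ] 0.0
104 -0.039 0.015 [  0.   64.   42.    5.6 151.9 -84.5] 0.0
-0.0196, -0.0192, -0.0000, 0.00, 0.08, 6.06, 0.01,
-0.0344, -0.0366, -0.0000, 0.01, 0.08, 12.06, 0.01,
-0.0473, -0.0554, -0.0000, 0.01, 0.07, 18.06, 0.01,
-0.0582, -0.0754, 0.0000, 0.01, 0.07, 24.06, 0.01,
-0.0668, -0.0965, 0.0000, 0.02, 0.07, 30.06, 0.01,
-0.0733, -0.1183, 0.0000, 0.02, 0.07, 36.06, 0.01,
-0.0774, -0.1408, 0.0000, 0.03, 0.07, 42.06, 0.01,
-0.0792, -0.1635, 0.0000, 0.03, 0.07, 48.06, 0.01,
-0.0786, -0.1863, 0.0000, 0.03, 0.07, 54.06, 0.01,
-0.0756, -0.2089, 0.0000, 0.04, 0.07, 60.06, 0.01,
-0.0702, -0.2310, 0.0000, 0.04, 0.07, 66.06, 0.01,
-0.0626, -0.2525, 0.0000, 0.05, 0.07, 72.06, 0.01,
-0.0546, -0.2697, 0.0000, 0.05, 0.06, 77.06, 0.01,
-0.0471, -0.2829, 0.0000, 0.05, 0.06, 81.06, 0.01,
-0.0408, -0.2925, -0.0000, 0.05, 0.06, 84.06, 0.01,
```

Call:
{"method": "jog_arm", "body": {"commands": [-0.0195,-0.019,0,0,0,6,0.01,-0.0344,-0.0366,0,0,0,12,0.01,-0.0473,-0.0554,0,0,0,18,0.01,-0.0582,-0.0754,0,0,0,24,0.01,-0.0668,-0.0965,0,0,0,30,0.01,-0.0733,-0.1183,0,0,0,36,0.01,-0.0774,-0.1408,0,0,0,42,0.01,-0.0792,-0.1635,0,0,0,48,0.01,-0.0786,-0.1863,0,0,0,54,0.01,-0.0786,-0.1863,0,0,0,54,0.01]}}

```text
time_s: 20.0
eef_pos: [0.5424, 0.0202, 0.3031]
orientation: [[-0.744, -0.667, 0.046], [0.035, 0.03, 0.999], [-0.667, 0.745, 0.0]]
wrist_force: [-0.5, 0.4, -2.3]
finger_gap: 0.0189
```

```bash
python3 look.py 12; python3 - <<'E'
from plan import *
c=np.cos;s=np.sin;r=np.radians
L=[]
for t in (80,86,92,97,101,104):
    off=.016; L.append((-.043-off*c(r(t)),-.007,off*s(r(t))-.001,t))
rows(L+[(-.02,-.007,.02,103)])
E
```

```text
20.0 [  0.535  37.121  72.951   2.701 118.005 -86.626] [0.542 0.02  0.303] [0.291 0.001 0.567 0.057 0.492 0.326]
(array([-0.048, -0.007,  0.011]), array([-9.6  , 73.934,  9.256])) [-0.534  0.412 -2.337] [ 0.021 -0.657 -0.022] 0.018873814279063376
fl [136.936 205.681] [604.821 166.401]
fr [197.799 209.599] [616.905 123.54 ]
rr [198.694 225.932] [636.475  69.144]
rl [131.774 221.644] [624.255 113.28 ]
[([320.9, 263.3, 54.0, 53.7], 0.79), ([179.3, 91.1, 163.2, 159.1], 0.7)]
[([356.9, 317.4, 78.1, 74.8], 0.96), ([342.2, 150.7, 59.9, 40.0], 0.76), ([241.7, 177.3, 20.5, 47.2], 0.57)]
20.2 [  0.539  36.643  73.085   2.714 118.03  -86.643] [0.541 0.02  0.307] [0.291 0.001 0.566 0.057 0.492 0.326]
-0.0167, -0.0167, -0.0000, 0.06, 0.03, 6.17, 0.01,
-0.0315, -0.0341, -0.0001, 0.06, 0.03, 12.17, 0.01,
-0.0443, -0.0529, -0.0001, 0.07, 0.02, 18.17, 0.01,
-0.0535, -0.0695, -0.0001, 0.07, 0.02, 23.17, 0.01,
-0.0597, -0.0834, -0.0001, 0.07, 0.02, 27.17, 0.01,
-0.0638, -0.0940, -0.0001, 0.07, 0.02, 30.17, 0.01,
-0.0805, -0.0995, -0.0001, 0.07, 0.02, 29.17, 0.01,
```

View pics/L12.png

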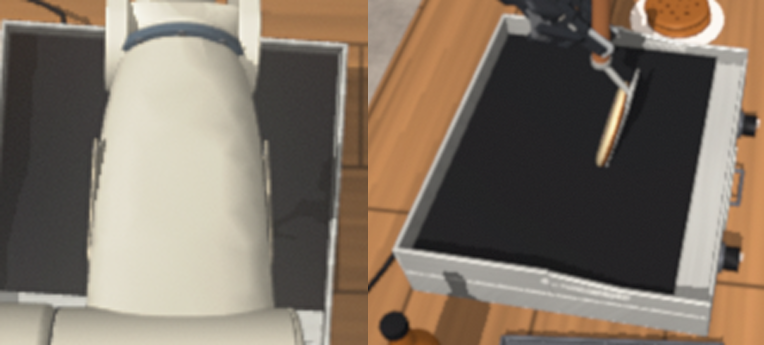

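Call:
{"method": "jog_arm", "body": {"commands": [-0.0167,-0.0167,0,0,0,6,0.01,-0.0315,-0.034,0,0,0,12,0.01,-0.0443,-0.053,0,0,0,18,0.01,-0.0535,-0.0695,0,0,0,23,0.01,-0.0597,-0.0834,0,0,0,27,0.01,-0.0638,-0.094,0,0,0,30,0.01,-0.0638,-0.094,0,0,0,30,0.01,-0.0638,-0.094,0,0,0,30,0.01]}}

```text
time_s: 21.2
eef_pos: [0.6512, 0.0154, 0.2817]
orientation: [[-0.976, -0.214, 0.046], [0.045, 0.009, 0.999], [-0.214, 0.977, 0.001]]
wrist_force: [0.2, -1.0, -2.4]
finger_gap: 0.0189
```

```bash
python3 look.py 13
```

```text
21.2 [ -0.052  64.212  41.365   5.386 151.951 -84.757] [0.651 0.015 0.282] [0.291 0.001 0.566 0.057 0.493 0.326]
(array([-0.038, -0.007,  0.015]), array([-168.993,   76.112,  169.374])) [ 0.168 -0.959 -2.401] [-0.033 -0.849  0.065] 0.018881762796579674
fl [137.067 198.336] [598.085 163.9  ]
fr [198.092 202.258] [610.487 121.093]
rr [202.267 166.955] [584.558  60.398]
rl [135.304 162.607] [569.684 103.857]
[([145.9, 276.1, 31.0, 52.8], 0.62), ([320.6, 266.5, 50.2, 48.5], 0.57)]
[([356.5, 316.4, 77.5, 78.4], 0.79), ([193.5, 184.9, 47.7, 42.0], 0.68)]
```

View pics/L13.png

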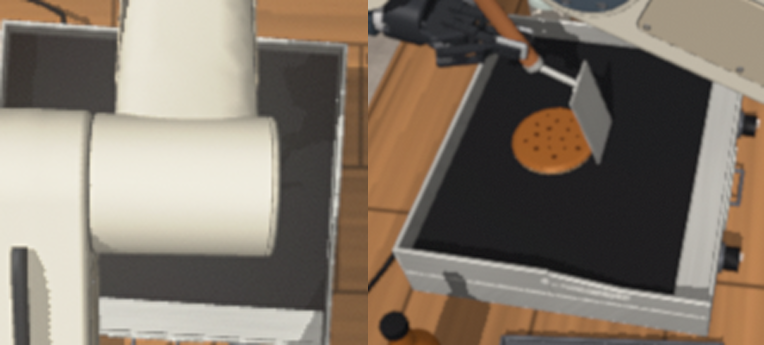

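```bash
python3 - <<'E'
from plan import *
L=[(-.05,-.007,.03,103),(-.065,-.007,.055,100),(-.075,-.007,.08,94),(-.08,-.007,.09,85),(-.08,-.007,.1,75),(-.08,-.007,.1,65),(-.08,-.007,.1,55),(-.08,-.007,.1,45),(-.08,-.007,.1,35),(-.08,-.007,.1,25),(-.08,-.007,.1,15),(-.08,-.007,.1,5),(-.08,-.007,.1,3)]
q=o['joint_pos']
for a in L: p,R,q,e=chk(*a,q0=q); print(q.round(0),e)
rows(L)
E
```

```text
21.4 [ -0.057  64.238  41.32    5.394 152.007 -84.752] [0.651 0.015 0.282] [0.291 0.    0.566 0.057 0.493 0.326]
[  0.  61.  45.   5. 151. -85.] 0.0
[  0.  56.  50.   5. 148. -85.] 0.0
[  0.  49.  57.   4. 143. -85.] 0.0
[  0.  40.  64.   4. 134. -86.] 0.0
[  1.  31.  72.   3. 125. -86.] 0.0
[  1.  23.  81.   3. 115. -86.] 0.0
[  2.  14.  90.   2. 105. -86.] 0.0
[  2.   6.  99.   2.  94. -85.] 0.0
[  3.  -3. 108.   1.  83. -84.] 0.0
[  5. -10. 118.  -0.  72. -83.] 0.0
[  7. -17. 127.  -2.  60. -80.] 0.0
[ 10. -23. 136.  -6.  46. -74.] 0.0
[ 11. -24. 138.  -8.  44. -72.] 0.0
0.0101, 0.0183, -0.0001, 0.07, -0.00, -0.68, 0.01,
0.0276, 0.0526, -0.0001, 0.07, -0.00, -3.68, 0.01,
0.0494, 0.0913, -0.0000, 0.07, 0.00, -9.68, 0.01,
0.0803, 0.1168, -0.0000, 0.07, 0.01, -18.68, 0.01,
0.1118, 0.1374, 0.0000, 0.07, 0.01, -28.68, 0.01,
0.1467, 0.1423, 0.0000, 0.07, 0.02, -38.68, 0.01,
0.1819, 0.1410, 0.0000, 0.07, 0.03, -48.68, 0.01,
0.2164, 0.1337, 0.0000, 0.07, 0.03, -58.68, 0.01,
0.2491, 0.1204, 0.0000, 0.06, 0.04, -68.68, 0.01,
0.2790, 0.1017, -0.0000, 0.06, 0.05, -78.68, 0.01,
0.3052, 0.0781, -0.0000, 0.06, 0.05, -88.68, 0.01,
0.3268, 0.0503, -0.0001, 0.06, 0.06, -98.68, 0.01,
0.3306, 0.0443, -0.0001, 0.06, 0.06, -100.68, 0.01,
```

Call:
{"method": "jog_arm", "body": {"commands": [0.01,0.0183,0,0,0,-0.7,0.01,0.0276,0.0526,0,0,0,-3.7,0.01,0.0494,0.0913,0,0,0,-9.7,0.01,0.0803,0.1168,0,0,0,-18.7,0.01,0.1118,0.1374,0,0,0,-28.7,0.01,0.1467,0.1423,0,0,0,-38.7,0.01,0.1819,0.141,0,0,0,-48.7,0.01,0.2164,0.1337,0,0,0,-58.7,0.01,0.2491,0.1204,0,0,0,-68.7,0.01,0.279,0.1017,0,0,0,-78.7,0.01,0.3052,0.0781,0,0,0,-88.7,0.01,0.3268,0.0503,0,0,0,-98.7,0.01,0.3306,0.0443,0,0,0,-100.7,0.01,0.3306,0.0443,0,0,0,-100.7,0.01]}}

```text
time_s: 23.15
eef_pos: [0.3175, 0.0306, 0.2542]
orientation: [[0.39, -0.92, 0.045], [-0.017, 0.042, 0.999], [-0.921, -0.391, 0.001]]
wrist_force: [1.2, 0.1, -0.7]
finger_gap: 0.0194
```

```bash
python3 look.py 14; python3 - <<'E'
from plan import *
bc=np.array([.533,.341,.006]); q=o['joint_pos']
for z in (.165,.06,.008):
    p,R=turner2tool(bc+[0,0,z-.006],0,5.5,154,0); q,e=ik(p,R,q,k); print(z,p,q,e,rel(p,R,o))
E
```

```text
23.15 [ 10.332 -24.465 138.449  -7.172  43.753 -72.862] [0.317 0.031 0.254] [0.291 0.    0.566 0.057 0.493 0.326]
(array([-0.082, -0.007,  0.1  ]), array([-2.588,  2.995,  0.2  ])) [ 1.205  0.098 -0.693] [0.045 0.496 0.008] 0.019422614970540878
fl [132.368 225.765] [626.996 127.133]
fr [197.859 229.892] [638.79   83.179]
rr [191.972 328.165] [727.208  90.426]
rl [125.722 324.112] [719.84  135.619]
[([317.9, 264.8, 55.2, 51.9], 0.83), ([146.0, 274.3, 49.1, 53.8], 0.67), ([245.6, 144.9, 37.6, 34.1], 0.55), ([245.0, 196.5, 33.8, 80.3], 0.46), ([362.4, 123.5, 33.1, 26.5], 0.39)]
[([342.6, 154.1, 57.5, 34.7], 0.96), ([191.3, 185.7, 52.2, 40.8], 0.77), ([356.4, 319.1, 77.6, 75.0], 0.66)]
23.35 [ 10.259 -24.214 138.131  -7.16   43.743 -72.874] [0.32  0.031 0.256] [0.291 0.001 0.566 0.057 0.493 0.326]
0.165 [0.399 0.328 0.219] [ 50.797   4.812 122.504 -30.551  37.805 -22.753] 2.7755575615628914e-15 [ 0.06  -0.045  0.301 -7.451 -3.306 -2.918]
0.06 [0.399 0.328 0.114] [ 50.797  15.979 127.301 -47.032  25.202  -3.587] 1.554312234475219e-14 [ 0.157 -0.003  0.3   -7.451 -3.306 -2.918]
0.008 [0.399 0.328 0.062] [ 50.797  22.605 128.629 -62.497  20.566  13.168] 2.2237735080345344e-13 [ 0.204  0.017  0.3   -7.451 -3.306 -2.918]
```

View pics/L14.png

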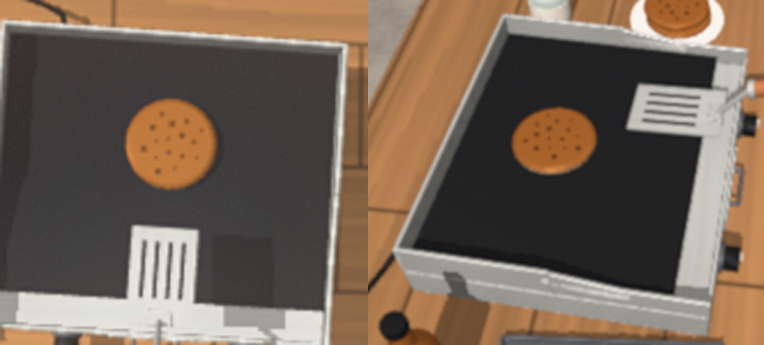

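The cake lies flat on the plate, brown side up (crop (171,143)), well clear of the guards. Next I take the turner back to the tray.

Call:
{"method": "jog_arm", "body": {"commands": [0.01,-0.008,0.05,-1.2,-0.5,-3,0.01,0.02,-0.016,0.1,-2.5,-1.1,-3,0.01,0.03,-0.023,0.15,-3.7,-1.6,-3,0.01,0.04,-0.03,0.2,-5,-2.2,-3,0.01,0.05,-0.038,0.25,-6.2,-2.8,-3,0.01,0.06,-0.045,0.3,-7.4,-3.3,-2.9,0.01,0.06,-0.045,0.3,-7.4,-3.3,-2.9,0.01,0.06,-0.045,0.3,-7.4,-3.3,-2.9,0.01,0.06,-0.045,0.3,-7.4,-3.3,-2.9,0.01]}}

```text
time_s: 24.48
eef_pos: [0.3992, 0.3266, 0.2186]
orientation: [[0.436, -0.895, -0.094], [0.041, -0.084, 0.996], [-0.899, -0.438, -0.0]]
wrist_force: [0.4, 0.6, -2.3]
finger_gap: 0.019
```

```bash
cat > p5.py <<'E'
from plan import *
print(o['wrist_force'])
T=optics.snapshot('top');S=optics.snapshot('side')
p,R=o['eef_pos'],o['orientation']
Rb=R@(toolR(154,0)@F).T; g=p-.005*R[:,0]; bc=g-Rb@np.array([-.137,0,.058])
print(bc,Ro.from_matrix(Rb).as_euler('zyx',degrees=True))
a=T['pixels'][120:270,110:250];b=S['pixels'][240:400,150:350]
a=cv2.resize(a,None,fx=2.7,fy=2.7,interpolation=2);b=cv2.resize(b,None,fx=405/160,fy=405/160,interpolation=2)
cv2.imwrite('pics/tr%d.png'%(o['time_s']*100),np.hstack([a,b])[:,:800])
for nn,qv in dict(fl=(.06,.04,0),fr=(.06,-.04,0),rr=(-.06,-.04,0),rl=(-.06,.04,0)).items():
    w=bc+Rb@np.array(qv); print(nn,(proj(T,w)-[110,120])*2.7,(proj(S,w)-[150,240])*405/160+[378,0])
bc=np.array([.533,.341,.006])
for z in (.11,.06,.03,.014,.008,.005):
    p,R=turner2tool(bc+[0,0,z-.006],0,5.5,154,0); print(z,rel(p,R,o).round(4))
E
python3 p5.py; ls pics|grep tr
```

```text
24.475 [ 50.527   4.705 122.583 -30.429  37.793 -22.996] [0.399 0.327 0.219] [0.291 0.001 0.566 0.057 0.493 0.326]
[ 0.378  0.59  -2.294]
[0.533 0.339 0.165] [ 5.379  0.043 -0.011]
fl [ 68.748 134.067] [480.356 246.201]
fr [144.555 128.501] [497.453 145.98 ]
rr [151.678 241.035] [654.466 149.984]
rl [ 75.44  246.822] [647.399 250.888]
0.11 [ 0.05   0.024  0.002 -0.106 -0.06  -0.044]
0.06 [ 0.094  0.046  0.002 -0.106 -0.06  -0.044]
0.03 [ 0.121  0.059  0.002 -0.106 -0.06  -0.044]
0.014 [ 0.136  0.066  0.002 -0.106 -0.06  -0.044]
0.008 [ 0.141  0.069  0.002 -0.106 -0.06  -0.044]
0.005 [ 0.144  0.07   0.002 -0.106 -0.06  -0.044]
tr2447.png
```

View pics/tr2447.png

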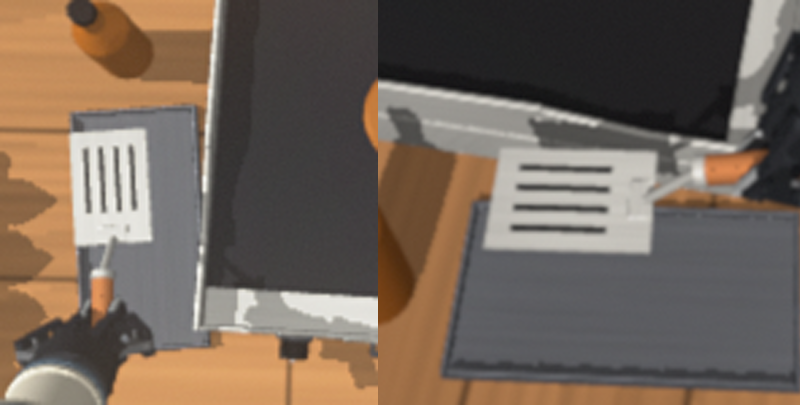

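Call:
{"method": "jog_arm", "body": {"commands": [0.05,0.024,0.002,0,0,0,0.01,0.094,0.046,0.002,0,0,0,0.01,0.121,0.059,0.002,0,0,0,0.01,0.134,0.065,0.002,0,0,0,0.01,0.138,0.067,0.002,0,0,0,0.01,0.138,0.067,0.002,0,0,0,0.01]}}

```text
time_s: 25.32
eef_pos: [0.3996, 0.3288, 0.066]
orientation: [[0.437, -0.895, -0.094], [0.042, -0.084, 0.996], [-0.899, -0.439, 0.001]]
wrist_force: [0.2, -0.0, -1.8]
finger_gap: 0.0191
```

```bash
python3 p5.py; ls pics|grep tr
```

```text
25.325 [ 50.688  22.075 128.426 -60.868  20.879  11.454] [0.4   0.329 0.066] [0.291 0.001 0.566 0.056 0.493 0.326]
[ 0.25  -0.036 -1.765]
[0.534 0.342 0.013] [ 5.374 -0.014  0.054]
fl [105.276 154.508] [509.594 325.823]
fr [172.702 149.541] [523.115 233.421]
rr [179.195 249.737] [661.35  237.327]
rl [111.436 254.885] [655.554 330.28 ]
0.11 [-0.088 -0.042 -0.001 -0.137 -0.008  0.019]
0.06 [-0.043 -0.02  -0.001 -0.137 -0.008  0.019]
0.03 [-0.016 -0.007 -0.001 -0.137 -0.008  0.019]
0.014 [-0.002  0.    -0.001 -0.137 -0.008  0.019]
0.008 [ 0.004  0.003 -0.001 -0.137 -0.008  0.019]
0.005 [ 0.006  0.004 -0.001 -0.137 -0.008  0.019]
tr2447.png
tr2532.png
```

Call:
{"method": "jog_arm", "body": {"commands": [0.003,0.0015,-0.001,0,0,0,0.01,0.006,0.003,-0.001,0,0,0,0.01,0.0065,0.0035,-0.001,0,0,0,0.01,0.0065,0.0035,-0.001,0,0,0,0.01]}}

```text
time_s: 25.92
eef_pos: [0.3998, 0.3285, 0.0598]
orientation: [[0.438, -0.894, -0.094], [0.043, -0.084, 0.996], [-0.898, -0.44, 0.002]]
wrist_force: [-5.0, -1.5, 9.3]
finger_gap: 0.0191
```

```bash
python3 p5.py; ls pics|grep tr
```

```text
25.925 [ 50.649  22.898 128.643 -63.691  20.336  14.394] [0.4   0.328 0.06 ] [0.291 0.001 0.566 0.056 0.493 0.326]
[-5.05  -1.524  9.286]
[0.534 0.341 0.007] [ 5.396 -0.122  0.131]
fl [106.767 154.95 ] [510.287 328.062]
fr [173.922 149.988] [523.685 236.027]
rr [180.475 249.766] [661.265 239.987]
rl [113.001 254.913] [655.529 332.552]
0.11 [-0.094 -0.045 -0.    -0.145  0.061  0.134]
0.06 [-0.049 -0.023 -0.    -0.145  0.061  0.134]
0.03 [-0.022 -0.009 -0.    -0.145  0.061  0.134]
0.014 [-0.007 -0.003 -0.    -0.145  0.061  0.134]
0.008 [-0.002  0.    -0.    -0.145  0.061  0.134]
0.005 [ 0.001  0.002 -0.    -0.145  0.061  0.134]
tr2447.png
tr2532.png
tr2592.png
```

Call:
{"method": "jog_arm", "body": {"commands": [-0.001,0,0,0,0,0,0.024,-0.001,0,0,0,0,0,0.03,-0.001,0,0,0,0,0,0.06,-0.001,0,0,0,0,0,0.06,-0.001,0,0,0,0,0,0.06,-0.03,0,0,0,0,0,0.06,-0.07,0,0,0,0,0,0.06,-0.11,0,0,0,0,0,0.06,-0.15,0,0,0,0,0,0.06,-0.18,0,0,0,0,0,0.06,-0.18,0,0,0,0,0,0.06]}}

```text
time_s: 27.4
eef_pos: [0.3209, 0.3217, 0.2234]
orientation: [[0.44, -0.893, -0.095], [0.047, -0.083, 0.995], [-0.897, -0.443, 0.006]]
wrist_force: [0.0, 0.5, 0.3]
finger_gap: 0.0598
```

```bash
python3 - <<'E'
from plan import *
print(o['wrist_force'],o['finger_gap'])
T=snap('top','t20.png');S=snap('side','s20.png')
E
```

```text
27.4 [ 59.837  -0.651 127.614 -32.564  41.552 -13.017] [0.321 0.322 0.223] [0.291 0.001 0.566 0.056 0.493 0.326]
[0.024 0.463 0.283] 0.05978679081733739
```

View pics/s20.png

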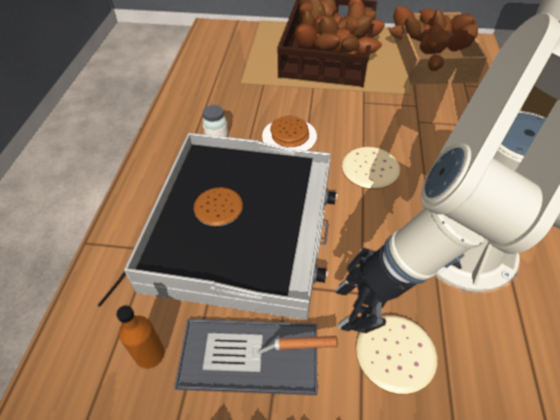

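View pics/t20.png

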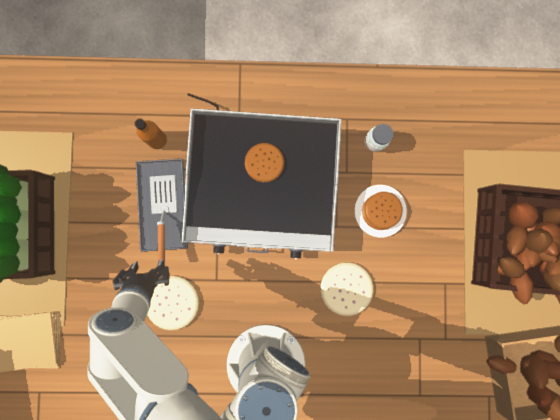

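Both pictures agree. The cake is brown side up on the plate (top view (265,162)), and the turner lies flat in its tray (blade (163,195)). The gripper is free, and the dish, bottle and jar haven't moved.

```bash
python3 - <<'E'
from rig import ticket
print(ticket.sign_off())
E
```

```text
the job is handed in; nothing more can be done
None
```

The taro cake is flipped and lies flat near the middle of the plate, brown side up. The turner is back in its tray, and I handed the job in at 27.5 s of the allowed 72 s.

- **How it went:** I pushed the cake to the back guard, so the blade wedged in under its rim. I then lifted the cake slightly, drew it back and tipped it over its front rim on the plate. It slid about 15–20 mm forward on the blade at 20° before the plate stopped it, so I moved the pivot to the rim.
- **Last checks:** in the final top and side pictures the whole cake is clear of the guards and the trough. The blade lies flat on the tray floor at its starting place. The gripper is open and well clear, with about 0.5 N on the wrist. The dish, oil bottle and jar look unmoved by eye. The gripper never touched the cake.
- **Disagreement:** the top and side cameras differed by about 3 mm in x throughout, so I used averages. No check failed.

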